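# Loosen the lamp's condenser ring by two turns

## Task

Loosen the knurled lens retaining ring on the front of the lamp by two full turns, anticlockwise as seen looking into the lens, by stroking a fingertip across its rim again and again without leaning hard on it; stop at two turns so that the ring stays on its thread. Do not lift, tip or shove the lamp, keep off the lens glass, and leave the other things on the bench where they are.

Things in the scene. Friction and masses are not known exactly. Their poses are not given: they have to be found in the camera images.
- lamp: Grey box-shaped optics lamp, 3.5 kg, loose on rubber feet: housing 150 mm long (x), 125 mm wide over its side fins (y), top 129 mm above the bench. Origin: centre of its underside, on the bench. x axis: beam direction, level; z up. Its front face is at x = 75 mm; from it a black barrel, 80 mm diameter, runs to x = 105 mm with its axis at y = 0, 80 mm above the bench; the ring sits at its end.
- barrel_line (a point): White line along the top of the barrel, just behind the ring; the point is the line's middle, at x = 95.5, y = 0, z = 120 mm in the lamp's frame. Axes as the lamp's. Between ring and housing a flange of 96 mm diameter reaches 4 mm out of the front face, so 27 mm of bare barrel stay free behind the ring.
- ring: Aluminium lens retaining ring with 36 straight ribs: 92 mm diameter over the ribs, 87 mm between them, 20 mm wide; the ribs are 17 mm long. Its rim is free all round, top 126 mm and bottom 34 mm above the bench. Origin: on its axis at mid-width, when tight at x = 116.5, y = 0, z = 80 mm in the lamp's frame. x axis: along the beam, out of the lamp; y and z turn with the ring.
- ring_mark (a point): Black index mark of the ring: one rib is black, continued by a short black line, 5 mm wide, on the front face; the point lies on the rim at mid-width, 46 mm from the axis along the ring's z axis. It turns with the ring and stands at the top, at the barrel's white line, when the ring is tight.
- ring_turn (a joint): Turn of the ring in rad, not wrapped: 0 tight, growing as it loosens, anticlockwise looking into the lens (positive about the lamp's x axis: the rim's top moves towards the lamp's -y). Starts at 0 to 0.4. The ring works out 2 mm per turn and stays where it is left; turning takes 0.05 N m, about 1.1 N along the rim. The thread goes on past two turns: no stop is felt there.
- lens: Condenser lens of clear glass, 68 mm diameter, inside the ring; its dome stands 5 mm out in front of the tight ring. Not to be touched. Origin: on the beam axis at x = 110 mm in the lamp's frame; x axis along the beam.
- measuring_cylinder: Bystander: translucent plastic measuring cylinder, 200 mm tall, tube 30 mm, foot 72 mm diameter. Origin: centre of its underside.
- screwdriver: Bystander: screwdriver lying on the bench, 200 mm long, red handle 26 mm thick to its -x, steel blade to its +x. Origin: under its middle, on the bench.
- lens_case: Bystander: round black lens case, 62 mm diameter, 23 mm high, lying flat. Origin: centre of its underside.
There are look-alikes about, which are no part of the job. There is more than one size of the lamp; the one meant has the size given above.

How it is judged:
By the outcome, as a careful person would: the job done as asked, in the order asked, and still so for the second after the job is handed in, with the robot touching nothing.
It also fails if it takes over 72 s, if anything falls off the work surface, if the arm or the gripper's body presses on something with over 40 N, if the wrist force passes 120 N, or if a joint passes its speed limit or range.

## Robot

A 6-joint arm with a two-finger parallel gripper is mounted at the origin on the work surface. World frame = base frame: x ahead of the robot, y to its left, z up, the work surface at z = 0. Lengths are in mm, angles in degrees, forces in N, time in s.
With the tool pointing down it reaches from about 350 to 975 mm from the base axis. Payload 4.9 kg.
Tool frame: the origin (TCP) lies midway between the tips of the shut fingers; the grasp point (between the pads) lies 19 mm behind it (bot.hold_point_z is the distance from the TCP to the grasp point, in mm); x points along the fingers, y is the direction in which the jaws open and shut, and the axes are right-handed (so a half turn about x gives the same grasp; the last joint's range is limited). The gripper opens to 85 mm and grips with 20 to 120 N. Pads are 22 mm wide; open, the fingers measure 114 mm over their backs; the gripper's body (76 mm by 85 mm) begins 54 mm behind the grasp point. The pads swing forward as they close: fully open they stand 13 mm farther back than shut.
Start: joints at [-73.682, 3.019, 92.412, -0, 84.569, -6.818], TCP at [245.565, -574.717, 231.304] pointing down, gripper open.
Joint ranges: [-172.51, 172.51], [-57.92, 126.97], [3.15, 148.05], [-58.71, 238.71], [5.1, 150.11], [-179.66, 179.66]. Speed limits (degrees/s): [147.25, 147.25, 180, 180, 180, 180].

## Interface

Orientations are given as a 3x3 rotation matrix whose columns are the frame's x, y, z axes.
In Python, from cell import bot gives the robot as it stands.
- The arm moves only by the tool send_rows, never from a script. Its argument "increments" is a list of rows, each an object of numbers: "rx", "ry", "rz": the turn, a rotation vector about the tool's x, y, z in degrees; "x", "y", "z": the shift along the tool's x, y, z in mm; "gripper": the closure, from -1 (fully open) to 1 (shut). In form: [{"rx": .., "ry": .., "rz": .., "x": .., "y": .., "z": .., "gripper": ..}, ...]. A call has 1 to 12 rows; each row shifts and turns the pose as measured when the row begins, along the tool's axes as they then stand; what a row does not reach is not made up. A row lasts 1/8 s, in which the tool goes at most 62.5 mm and 10.7 degrees, less where a joint would pass 70% of its speed; a pose out of reach is approached as far as the arm can. A call is refused whole if a number of a shift passes 62.5 or a number of a turn 10.7, either way. A call with a gripper value outside its range is refused whole. The fingers move at their own pace and stop on an object; "grip_force" is the grip in N (left out, the last holds). Time passes only in rows, so rows that do not move let the fingers close. It gives the time, the measured TCP pose, the force and the opening at its end, in the units of the state.
- bot.sense(): the state, without advancing time (a new reading comes with each control period).
- bot.get_image(name): name is "scene" or "top"; returns the picture (400x640x3 uint8, red, green, blue); there is no depth.
- bot.camera_params(name): a dict with "camera_matrix" (3x3 intrinsics, pixels), "extrinsics" (4x4, takes a point from camera to world coordinates). Camera axes: x right, y down, z forward; pixel columns grow to the right and rows downward; lengths in mm; the calibration is good to about 2 mm. A picture is of the moment at which its call begins. camera_params takes no time and is no camera call.
- bot.close_job(): hands the job in, once; it reports no verdict.
The state is a dict: "time_s": time; "joint_positions": joint angles; "joint_vel": joint speeds; "joint_torque": joint torques, N m; "tcp_pos": TCP position; "tool_rot": TCP orientation; "force": force on the tool from outside, world axes, zero at the start; "ft_torque": the same for the moment, N m; "opening": opening from 0.0 (shut) to 1.0 (fully open).
Only numpy, scipy, OpenCV 4.12 (cv2) and the standard library are available. Lean on these libraries where they do the work, as an engineer would, in place of code of your own. Each camera call takes 0.05 s, during which the arm holds its last target.

## Working session

There is one attempt and no reset: what is moved stays moved. The work goes in short steps, Python scripts to look and compute and a tool call to move; the robot and the scene stay as the last step left them, time stands still between calls to the robot, and variables do not carry over. Pictures are saved under pics/ and viewed, and the job is handed in when it is done.

Besides the shell and the picture viewer there is one more tool, called after "Emit:" in YAML: its name, and indented under it one key for each argument. send_rows: Moves the arm, as the interface text tells. Its arguments: {"type":"object","properties":{"increments":{"type":"array","items":{"type":"object","properties":{"rx":{"type":"number"},"ry":{"type":"number"},"rz":{"type":"number"},"x":{"type":"number"},"y":{"type":"number"},"z":{"type":"number"},"gripper":{"type":"number"}}}},"grip_force":{"type":"number"}},"required":["increments"]}

```bash
ls; mkdir -p pics
python3 - <<'E'
from cell import bot
import cv2,numpy as np
np.set_printoptions(suppress=True,precision=3)
for n in("scene","top"):
    im=bot.get_image(n); cv2.imwrite(f"pics/{n}0.png",im[:,:,::-1])
    p=bot.camera_params(n); print(n,p["camera_matrix"],p["extrinsics"])
s=bot.sense();print(s)
E
```

```text
pics
scene [[404.544   0.    312.689]
 [  0.    404.544 203.127]
 [  0.      0.      1.   ]] [[   0.68     0.667   -0.305  785.832]
 [   0.733   -0.614    0.292 -349.045]
 [   0.007   -0.422   -0.906 1017.515]
 [   0.       0.       0.       1.   ]]
top [[518.101   0.    320.838]
 [  0.    518.101 203.68 ]
 [  0.      0.      1.   ]] [[   0.017   -0.994    0.112  286.258]
 [  -1.      -0.017    0.002  -36.984]
 [  -0.      -0.112   -0.994 1746.267]
 [   0.       0.       0.       1.   ]]
{'time_s': 0.1, 'joint_positions': array([-73.685,   3.053,  92.486,  -0.   ,  84.567,  -6.817]), 'joint_vel': array([-0.074,  0.023, -0.192,  0.013, -0.007, -0.   ]), 'joint_torque': array([ -0.   , -39.491, -37.136,  -0.   ,   0.004,  -0.   ]), 'tcp_pos': array([ 245.387, -574.2  ,  230.176]), 'tool_rot': array([[-0.001,  0.393, -0.92 ],
       [ 0.002, -0.92 , -0.393],
       [-1.   , -0.002, -0.   ]]), 'force': array([ 0.212,  0.822, -0.708]), 'ft_torque': array([-0.015, -0.068, -0.   ]), 'opening': 0.996535119458476}
```

View pics/scene0.png

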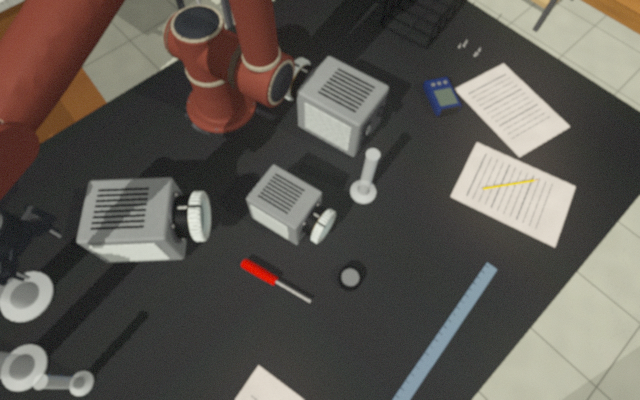

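View pics/top0.png

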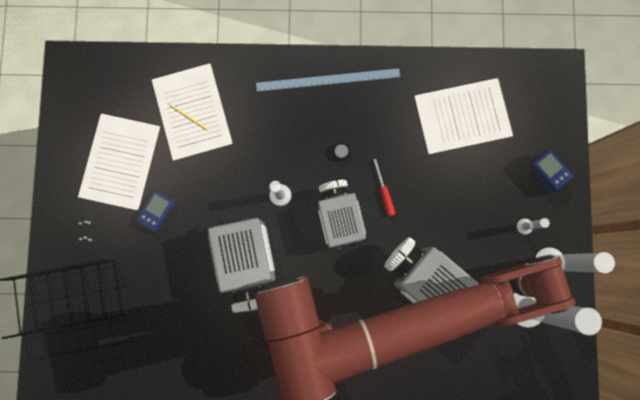

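Three lamps are visible. Scene pixels: (287,205), (335,105) and (130,220). Top pixels: (342,218), (240,255) and (435,275). The one at top (342,218) is about 42x50 px, roughly 130x155 mm, so it is the likely target. Next I'll crop in and measure it.

```bash
cat > h.py <<'E'
import numpy as np,cv2
from cell import bot
np.set_printoptions(suppress=True,precision=2)
def ray(n,uv):
    p=bot.camera_params(n);K=p["camera_matrix"];T=p["extrinsics"]
    d=T[:3,:3]@np.linalg.solve(K,[uv[0],uv[1],1.]);return T[:3,3],d
def onz(n,uv,z):
    o,d=ray(n,uv);return o+d*(z-o[2])/d[2]
def proj(n,P):
    p=bot.camera_params(n);K=p["camera_matrix"];T=p["extrinsics"]
    c=(np.atleast_2d(P)-T[:3,3])@T[:3,:3];q=c@K.T;return q[:,:2]/q[:,2:]
def crop(src,dst,x0,y0,x1,y1,s):
    im=cv2.imread(src)[y0:y1,x0:x1];cv2.imwrite(dst,cv2.resize(im,None,fx=s,fy=s,interpolation=cv2.INTER_CUBIC))
E
python3 - <<'E'
from h import *
crop("pics/scene0.png","pics/sc1.png",235,155,345,255,7)
crop("pics/top0.png","pics/tc1.png",305,170,405,255,7)
E
```

```text
(no output)
```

View pics/sc1.png

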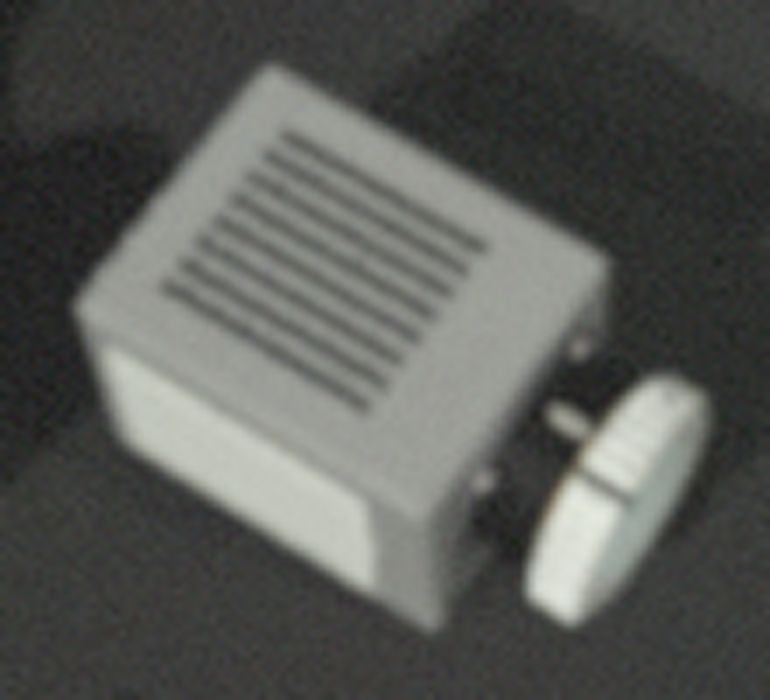

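View pics/tc1.png

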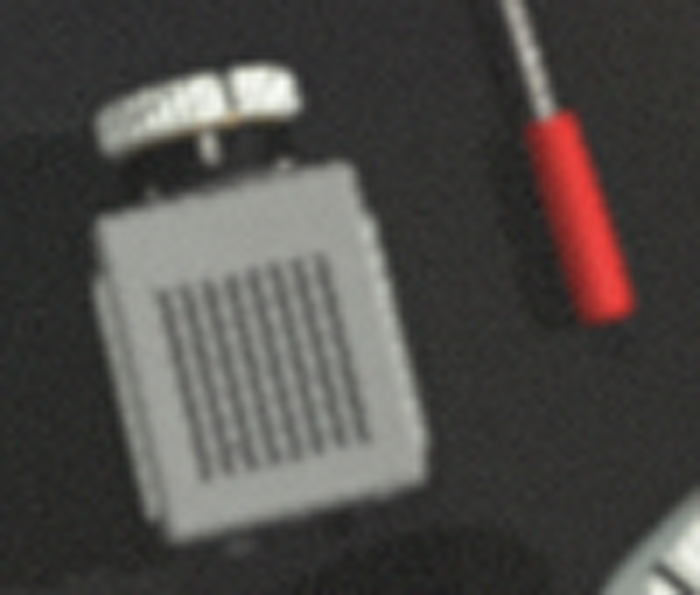

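Run:
```python
from h import *
sc=np.array([(275,65),(610,262),(425,515),(78,308)])/7+[235-.43,155-.43]
tc=np.array([(172,540),(97,218),(352,163),(425,483)])/7+[305-.43,170-.43]
for n,c in(("scene",sc),("top",tc)):
    P=np.array([onz(n,u,129) for u in c]);print(n,P)
    print([np.linalg.norm(P[i]-P[(i+1)%4]) for i in range(4)],P.mean(0))
    for i in(0,3): d=P[1]-P[0] if i==0 else P[2]-P[3];print(np.degrees(np.arctan2(d[1],d[0])))
    d=P[1]-P[2];print(np.degrees(np.arctan2(d[1],d[0]))-90)
print("others top diag")
for u,v in(((210,224),(266,217)),((216,292),(275,283)),((432,250),(478,285))):
    print(np.linalg.norm(onz("top",u,180)-onz("top",v,180)))
w=np.array([210,148])/7+[304.57,169.57];print("white top",onz("top",w,120))
w=np.array([570,420])/7+[234.57,154.57];print("white sc",onz("scene",w,120))
w=np.array([226,90])/7+[304.57,169.57];print("mark top",onz("top",w,124))
w=np.array([575,470])/7+[234.57,154.57];print("mark sc rear",onz("scene",w,124))
for nm,u in(("cylfoot",(280,196)),("case",(341,151)),("sd blade",(376,160)),("sd handle end",(391,215))):print(nm,onz("top",u,10))
```

```text
scene [[ 339.33  -60.48  129.  ]
 [ 479.5   -25.91  129.  ]
 [ 506.51 -137.03  129.  ]
 [ 367.3  -174.28  129.  ]]
[np.float64(144.37424043762255), np.float64(114.3518310006201), np.float64(144.11554967039996), np.float64(117.18540180376294)] [423.16 -99.42 129.  ]
13.85254885220533
14.979395357707984
13.66233967805698
top [[ 334.46  -61.93  129.  ]
 [ 478.02  -26.01  129.  ]
 [ 504.93 -140.25  129.  ]
 [ 361.73 -174.2   129.  ]]
[np.float64(147.98523837728408), np.float64(117.36660404993634), np.float64(147.16546955380565), np.float64(115.53238669606473)] [ 419.79 -100.59  129.  ]
14.047671508342555
13.336875947250464
13.251002009021676
others top diag
170.69777340261749
177.8416615117836
170.55779953864027
white top [511.87 -76.5  120.  ]
white sc [511.36 -74.65 120.  ]
mark top [537.91 -83.26 124.  ]
mark sc rear [527.31 -87.28 124.  ]
cylfoot [505.91 104.88  10.  ]
case [664.23 -99.14  10.  ]
sd blade [ 635.11 -218.7    10.  ]
sd handle end [ 447.98 -270.18   10.  ]
```

The target lamp is the one at top (342,218): its top measures about 147x117 mm, while the other two are over 170 mm wide and show no mark or white line like this one. Its pose is (420,-99) with yaw 13.8°. The mark is about 0.27 rad past the line. Now I'll plan the approach: gripper shut, tool y along the beam, and tool z (the stroke direction) towards the lamp's -y.

```bash
cat >> h.py <<'E'
from scipy.spatial.transform import Rotation as R, Slerp
YAW=np.radians(13.8);L0=np.array([420.,-99.,0])
A=np.array([np.cos(YAW),np.sin(YAW),0]);Y=np.array([-np.sin(YAW),np.cos(YAW),0]);Z=np.array([0,0,1.])
def lw(p): return L0+A*p[0]+Y*p[1]+Z*p[2]
def wl(p): d=np.asarray(p)-L0; return np.array([d@A,d@Y,d[2]])
def rot(tilt): # tool x=down leaning, y=A
    t=np.radians(tilt);x=-Z*np.cos(t)+Y*np.sin(t);return np.column_stack([x,A,np.cross(x,A)])
def tcp_of(corner_l,tilt,h=11.): return lw(corner_l)-h*rot(tilt)[:,2]
def plan(wps,nd=1):
    """wps: list of (worldpos,Rmat); prints rows from current pose, perfect tracking"""
    s=bot.sense();p=s["tcp_pos"];r=s["tool_rot"];out=[]
    for P,M in wps:
        d=r.T@(P-p);v=R.from_matrix(r.T@M).as_rotvec(degrees=True)
        row={k:round(float(x),nd) for k,x in zip(("x","y","z","rx","ry","rz"),[*d,*v]) if abs(x)>=.05};out.append(row)
        p=P;r=M
    import json;print(json.dumps(out))
def lin(P,M,n):
    s=bot.sense();p=s["tcp_pos"];r=s["tool_rot"]
    S=Slerp([0,1],R.from_matrix([r,M]));return [(p+(P-p)*k/n,S(k/n).as_matrix()) for k in range(1,n+1)]
def st():
    s=bot.sense();l=wl(s["tcp_pos"]);c=l+11*np.array([s["tool_rot"][:,2]@A,s["tool_rot"][:,2]@Y,s["tool_rot"][2,2]])
    q=c-[0,0,80];print("t",s["time_s"],"tcpL",l,"corner",c,"r",np.hypot(q[1],q[2]),"phi",np.degrees(np.arctan2(-q[1],q[2])),"F",s["force"],"Flamp",[round(float(s["force"]@a),2) for a in(A,Y,Z)],"op",s["opening"],"tilt",np.degrees(np.arctan2(s["tool_rot"][:,0]@Y,-s["tool_rot"][2,0])))
E
python3 - <<'E'
from h import *
p=bot.sense()["tcp_pos"]
plan(lin(lw([118,55,260]),rot(0),11))
E
```

```text
[{"x": -2.6, "y": -36.7, "z": -43.0, "rx": -7.3}, {"x": -2.6, "y": -30.9, "z": -47.3, "rx": -7.3}, {"x": -2.7, "y": -24.6, "z": -50.9, "rx": -7.3}, {"x": -2.7, "y": -17.9, "z": -53.6, "rx": -7.3}, {"x": -2.7, "y": -10.9, "z": -55.4, "rx": -7.3}, {"x": -2.7, "y": -3.8, "z": -56.4, "rx": -7.3}, {"x": -2.7, "y": 3.5, "z": -56.4, "rx": -7.3}, {"x": -2.7, "y": 10.6, "z": -55.5, "rx": -7.3}, {"x": -2.7, "y": 17.6, "z": -53.7, "rx": -7.3}, {"x": -2.7, "y": 24.3, "z": -51.0, "rx": -7.3}, {"x": -2.7, "y": 30.6, "z": -47.5, "rx": -7.3}]
```

Emit:
send_rows:
  increments:
    - {"x":-40,"gripper":1}
    - {"x":-40,"gripper":1}
    - {"x":-20,"gripper":1}
  grip_force: 60

```text
invalid input at $.increments[0]: expected keys rx, ry, rz, x, y, z, gripper
```

Run:
```python
from h import *
st();print(bot.sense()["tcp_pos"])
plan(lin(lw([118,55,260]),rot(0),11))
```

```text
t 0.1 tcpL [-282.92 -419.83  230.18] corner [-293.78 -421.62  230.17] r 447.56229459120306 phi 70.3947498726351 F [ 0.21  0.82 -0.71] Flamp [0.4, 0.75, -0.71] op 0.996535119458476 tilt 0.1052672841592681
[ 245.39 -574.2   230.18]
[{"x": -2.6, "y": -36.7, "z": -43.0, "rx": -7.3}, {"x": -2.6, "y": -30.9, "z": -47.3, "rx": -7.3}, {"x": -2.7, "y": -24.6, "z": -50.9, "rx": -7.3}, {"x": -2.7, "y": -17.9, "z": -53.6, "rx": -7.3}, {"x": -2.7, "y": -10.9, "z": -55.4, "rx": -7.3}, {"x": -2.7, "y": -3.8, "z": -56.4, "rx": -7.3}, {"x": -2.7, "y": 3.5, "z": -56.4, "rx": -7.3}, {"x": -2.7, "y": 10.6, "z": -55.5, "rx": -7.3}, {"x": -2.7, "y": 17.6, "z": -53.7, "rx": -7.3}, {"x": -2.7, "y": 24.3, "z": -51.0, "rx": -7.3}, {"x": -2.7, "y": 30.6, "z": -47.5, "rx": -7.3}]
```

All keys are required in each row.

Emit:
send_rows:
  increments:
    - {"rx":0,"ry":0,"rz":0,"x":-40,"y":0,"z":0,"gripper":1}
    - {"rx":0,"ry":0,"rz":0,"x":-40,"y":0,"z":0,"gripper":1}
    - {"rx":0,"ry":0,"rz":0,"x":-20,"y":0,"z":0,"gripper":1}
  grip_force: 60

```text
time_s: 0.48
tcp_pos: [244.9, -572.4, 326.9]
tool_rot: [[-0.003, 0.393, -0.92], [0.012, -0.92, -0.393], [-1.0, -0.012, -0.001]]
force: [0.2, -0.0, -0.4]
opening: 0.379
```

Run:
```python
import re
s=open('h.py').read()
s=s.replace('''for k,x in zip(("x","y","z","rx","ry","rz"),[*d,*v]) if abs(x)>=.05};out''','''for k,x in zip(("x","y","z","rx","ry","rz"),[*d,*v])};row["gripper"]=1;out''')
open('h.py','w').write(s)
from h import *
st();print(bot.sense()["tcp_pos"])
plan(lin(lw([118,55,260]),rot(0),11))
```

```text
t 0.475 tcpL [-283.   -417.98  326.88] corner [-293.85 -419.76  326.86] r 486.9727198605247 phi 59.54056858754143 F [ 0.17 -0.05 -0.44] Flamp [0.15, -0.09, -0.44] op 0.3790959462496364 tilt 0.6969763380793718
[ 244.87 -572.42  326.88]
[{"x": 6.6, "y": -36.4, "z": -42.9, "rx": -7.3, "ry": -0.1, "rz": 0.0, "gripper": 1}, {"x": 6.5, "y": -30.7, "z": -47.2, "rx": -7.3, "ry": -0.1, "rz": 0.0, "gripper": 1}, {"x": 6.4, "y": -24.4, "z": -50.8, "rx": -7.3, "ry": -0.1, "rz": 0.0, "gripper": 1}, {"x": 6.4, "y": -17.7, "z": -53.5, "rx": -7.3, "ry": -0.1, "rz": 0.0, "gripper": 1}, {"x": 6.3, "y": -10.7, "z": -55.3, "rx": -7.3, "ry": -0.1, "rz": 0.0, "gripper": 1}, {"x": 6.3, "y": -3.6, "z": -56.2, "rx": -7.3, "ry": -0.1, "rz": 0.0, "gripper": 1}, {"x": 6.2, "y": 3.6, "z": -56.2, "rx": -7.3, "ry": -0.1, "rz": 0.0, "gripper": 1}, {"x": 6.2, "y": 10.7, "z": -55.3, "rx": -7.3, "ry": -0.1, "rz": 0.0, "gripper": 1}, {"x": 6.1, "y": 17.7, "z": -53.5, "rx": -7.3, "ry": -0.1, "rz": 0.0, "gripper": 1}, {"x": 6.1, "y": 24.4, "z": -50.8, "rx": -7.3, "ry": -0.1, "rz": 0.0, "gripper": 1}, {"x": 6.1, "y": 30.7, "z": -47.3, "rx": -7.3, "ry": -0.1, "rz": 0.0, "gripper": 1}]
```

Emit:
send_rows:
  increments:
    - {"x":2,"y":-36,"z":-43,"rx":-7.3,"ry":0,"rz":0,"gripper":1}
    - {"x":2,"y":-31,"z":-47,"rx":-7.3,"ry":0,"rz":0,"gripper":1}
    - {"x":2,"y":-24,"z":-51,"rx":-7.3,"ry":0,"rz":0,"gripper":1}
    - {"x":2,"y":-18,"z":-53.5,"rx":-7.3,"ry":0,"rz":0,"gripper":1}
    - {"x":2,"y":-11,"z":-55,"rx":-7.3,"ry":0,"rz":0,"gripper":1}
    - {"x":5,"y":-4,"z":-56,"rx":-7.3,"ry":0,"rz":0,"gripper":1}
    - {"x":10,"y":4,"z":-56,"rx":-7.3,"ry":0,"rz":0,"gripper":1}
    - {"x":10,"y":11,"z":-55,"rx":-7.3,"ry":0,"rz":0,"gripper":1}
    - {"x":10,"y":18,"z":-53.5,"rx":-7.3,"ry":0,"rz":0,"gripper":1}
    - {"x":10,"y":24,"z":-51,"rx":-7.3,"ry":0,"rz":0,"gripper":1}
    - {"x":5,"y":31,"z":-47,"rx":-7.3,"ry":0,"rz":0,"gripper":1}

```text
time_s: 1.85
tcp_pos: [516.6, 1.1, 264.2]
tool_rot: [[-0.008, 0.963, 0.27], [0.015, 0.27, -0.963], [-1.0, -0.004, -0.017]]
force: [0.2, -2.0, -0.1]
opening: -0.003
```

Run:
```python
from h import *
st();print(bot.sense()["joint_positions"])
for n in("scene","top"):
    im=bot.get_image(n); cv2.imwrite(f"pics/{n}1.png",im[:,:,::-1])
crop("pics/scene1.png","pics/sc2.png",180,60,380,260,4)
print(proj("scene",bot.sense()["tcp_pos"]),proj("top",bot.sense()["tcp_pos"]))
plan(lin(tcp_of([118,30,160],25),rot(25),6))
```

```text
t 1.85 tcpL [117.64  74.17 264.21] corner [118.    63.18 264.02] r 194.56352803934135 phi -18.947647160768874 F [ 0.23 -2.   -0.06] Flamp [-0.25, -2.0, -0.06] op -0.0028441988271042827 tilt 0.9537607177565273
[ -8.57 -12.72 104.1    0.79  89.22 -24.23]
[[345.4  167.05]] [[308.2  181.73]]
[{"x": 16.4, "y": -0.2, "z": 6.4, "rx": 0.3, "ry": 4.0, "rz": 0.1, "gripper": 1}, {"x": 15.9, "y": -0.2, "z": 7.5, "rx": 0.3, "ry": 4.0, "rz": 0.1, "gripper": 1}, {"x": 15.3, "y": -0.2, "z": 8.6, "rx": 0.3, "ry": 4.0, "rz": 0.1, "gripper": 1}, {"x": 14.7, "y": -0.2, "z": 9.7, "rx": 0.3, "ry": 4.0, "rz": 0.1, "gripper": 1}, {"x": 14.0, "y": -0.2, "z": 10.7, "rx": 0.3, "ry": 4.0, "rz": 0.1, "gripper": 1}, {"x": 13.2, "y": -0.1, "z": 11.6, "rx": 0.3, "ry": 4.0, "rz": 0.1, "gripper": 1}]
```

View pics/sc2.png

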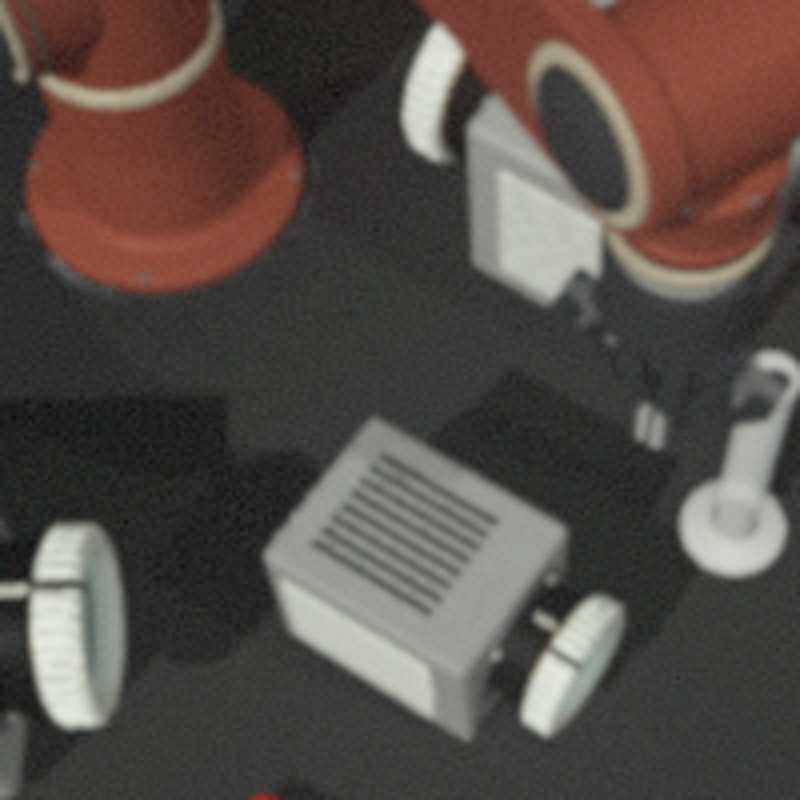

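View pics/top1.png

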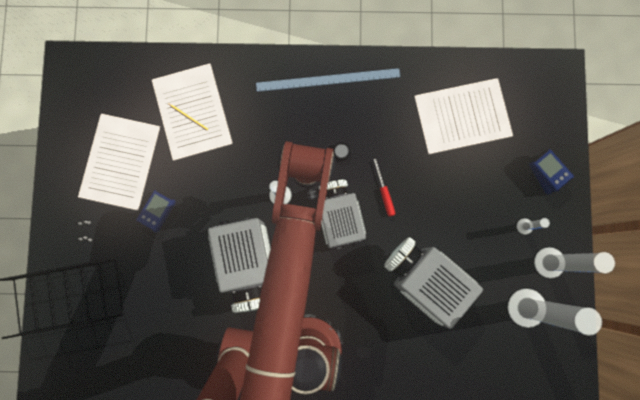

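The fingertip shows at scene (342,167), which matches its projection, and the ring and its mark are clearly visible. I'll tilt the tool and come in next to the rim.

Emit:
send_rows:
  increments:
    - {"x":16.4,"y":0,"z":6.4,"rx":0.3,"ry":4,"rz":0.1,"gripper":1}
    - {"x":16,"y":0,"z":7.5,"rx":0.3,"ry":4,"rz":0.1,"gripper":1}
    - {"x":15.3,"y":0,"z":8.6,"rx":0.3,"ry":4,"rz":0.1,"gripper":1}
    - {"x":14.7,"y":0,"z":9.7,"rx":0.3,"ry":4,"rz":0.1,"gripper":1}
    - {"x":14,"y":0,"z":10.7,"rx":0.3,"ry":4,"rz":0.1,"gripper":1}
    - {"x":13.2,"y":0,"z":11.6,"rx":0.3,"ry":4,"rz":0.1,"gripper":1}
    - {"x":0,"y":0,"z":0,"rx":0,"ry":0,"rz":0,"gripper":1}

```text
time_s: 2.82
tcp_pos: [523.2, -32.4, 157.3]
tool_rot: [[-0.112, 0.971, 0.212], [0.423, 0.239, -0.874], [-0.899, -0.008, -0.438]]
force: [0.2, 0.5, -0.2]
opening: 0.003
```

Run:
```python
from h import *
st()
def C(phi,r): p=np.radians(phi);return [117.5,-r*np.sin(p),80+r*np.cos(p)]
plan(lin(tcp_of(C(-40,52),25),rot(25),5))
plan(lin(tcp_of(C(-35,46),25),rot(25),6))
```

```text
t 2.825 tcpL [116.13  40.05 157.34] corner [116.09  30.17 152.53] r 78.5490809099897 phi -22.583724727251028 F [ 0.15  0.46 -0.15] Flamp [0.26, 0.41, -0.15] op 0.0030737683948335835 tilt 25.969641322166847
[{"x": 6.2, "y": 0.3, "z": 2.3, "rx": -0.0, "ry": -0.2, "rz": 0.1, "gripper": 1}, {"x": 6.2, "y": 0.3, "z": 2.3, "rx": -0.0, "ry": -0.2, "rz": 0.1, "gripper": 1}, {"x": 6.2, "y": 0.3, "z": 2.2, "rx": -0.0, "ry": -0.2, "rz": 0.1, "gripper": 1}, {"x": 6.2, "y": 0.3, "z": 2.2, "rx": -0.0, "ry": -0.2, "rz": 0.1, "gripper": 1}, {"x": 6.2, "y": 0.3, "z": 2.2, "rx": -0.0, "ry": -0.2, "rz": 0.1, "gripper": 1}]
[{"x": 5.0, "y": 0.3, "z": 3.1, "rx": -0.0, "ry": -0.2, "rz": 0.1, "gripper": 1}, {"x": 5.0, "y": 0.3, "z": 3.1, "rx": -0.0, "ry": -0.2, "rz": 0.1, "gripper": 1}, {"x": 5.0, "y": 0.3, "z": 3.1, "rx": -0.0, "ry": -0.2, "rz": 0.1, "gripper": 1}, {"x": 5.0, "y": 0.3, "z": 3.1, "rx": -0.0, "ry": -0.2, "rz": 0.1, "gripper": 1}, {"x": 5.0, "y": 0.2, "z": 3.1, "rx": -0.0, "ry": -0.2, "rz": 0.1, "gripper": 1}, {"x": 5.0, "y": 0.2, "z": 3.0, "rx": -0.0, "ry": -0.2, "rz": 0.1, "gripper": 1}]
```

Emit:
send_rows:
  increments:
    - {"x":6.2,"y":0.3,"z":2.3,"rx":0,"ry":-0.2,"rz":0.1,"gripper":1}
    - {"x":6.2,"y":0.3,"z":2.3,"rx":0,"ry":-0.2,"rz":0.1,"gripper":1}
    - {"x":6.2,"y":0.3,"z":2.2,"rx":0,"ry":-0.2,"rz":0.1,"gripper":1}
    - {"x":6.2,"y":0.3,"z":2.2,"rx":0,"ry":-0.2,"rz":0.1,"gripper":1}
    - {"x":6.2,"y":0.3,"z":2.2,"rx":0,"ry":-0.2,"rz":0.1,"gripper":1}

```text
time_s: 3.45
tcp_pos: [524.8, -27.9, 125.4]
tool_rot: [[-0.095, 0.971, 0.217], [0.406, 0.237, -0.883], [-0.909, 0.004, -0.417]]
force: [-0.1, -0.2, -0.1]
opening: -0.001
```

```bash
cat >> h.py <<'E'
def C(phi,r,x=117.5): p=np.radians(phi);return [x,-r*np.sin(p),80+r*np.cos(p)]
def arc(phis,rs,tilt=25,x=117.5): return [(tcp_of(C(a,b,x),tilt),rot(tilt)) for a,b in zip(phis,rs)]
E
python3 - <<'E'
from h import *
st()
plan(arc([-40]*3,[50,48,46]))
E
```

```text
t 3.45 tcpL [118.75  44.08 125.45] corner [118.76  34.08 120.86] r 53.207205898118744 phi -39.82979722177949 F [-0.08 -0.18 -0.15] Flamp [-0.12, -0.16, -0.15] op -0.0009659852557764479 tilt 24.63375311030733
[{"x": 1.4, "y": -1.3, "z": 2.8, "rx": 0.0, "ry": 0.4, "rz": -0.3, "gripper": 1}, {"x": 0.8, "y": 0.0, "z": 1.8, "rx": 0.0, "ry": 0.0, "rz": 0.0, "gripper": 1}, {"x": 0.8, "y": 0.0, "z": 1.8, "rx": 0.0, "ry": 0.0, "rz": 0.0, "gripper": 1}]
```

Run:
```python
from h import *
plan(arc([-41,-41,-41,-37,-33,-29],[50,47.5,45.5,45,45,45]))
```

```text
[{"x": 2.2, "y": -1.3, "z": 2.5, "rx": 0.0, "ry": 0.4, "rz": -0.3, "gripper": 1}, {"x": 1.0, "y": -0.0, "z": 2.3, "rx": 0.0, "ry": 0.0, "rz": 0.0, "gripper": 1}, {"x": 0.8, "y": -0.0, "z": 1.8, "rx": 0.0, "ry": 0.0, "rz": 0.0, "gripper": 1}, {"x": -2.6, "y": 0.0, "z": 1.8, "rx": 0.0, "ry": 0.0, "rz": 0.0, "gripper": 1}, {"x": -2.7, "y": 0.0, "z": 1.6, "rx": 0.0, "ry": 0.0, "rz": 0.0, "gripper": 1}, {"x": -2.6, "y": 0.0, "z": 1.8, "rx": 0.0, "ry": 0.0, "rz": 0.0, "gripper": 1}]
```

Emit:
send_rows:
  increments:
    - {"x":2.2,"y":-1.3,"z":2.5,"rx":0,"ry":0.4,"rz":-0.3,"gripper":1}
    - {"x":1,"y":0,"z":2.3,"rx":0,"ry":0,"rz":0,"gripper":1}
    - {"x":0.8,"y":0,"z":1.8,"rx":0,"ry":0,"rz":0,"gripper":1}

```text
time_s: 3.82
tcp_pos: [524.4, -32.4, 118.2]
tool_rot: [[-0.103, 0.971, 0.217], [0.411, 0.24, -0.879], [-0.906, -0.001, -0.424]]
force: [-0.0, 0.2, -0.5]
opening: 0.001
```

Run:
```python
from h import *
st()
plan(arc([-37,-33,-29,-25],[45,45,45,45]))
```

```text
t 3.825 tcpL [117.27  39.8  118.22] corner [117.27  29.83 113.56] r 44.902625544285996 phi -41.63859095709886 F [-0.    0.25 -0.51] Flamp [0.06, 0.24, -0.51] op 0.0007914575356238556 tilt 25.070796734140814
[{"x": -3.3, "y": 0.2, "z": 1.5, "rx": 0.0, "ry": -0.1, "rz": 0.1, "gripper": 1}, {"x": -2.7, "y": 0.0, "z": 1.6, "rx": 0.0, "ry": 0.0, "rz": 0.0, "gripper": 1}, {"x": -2.6, "y": 0.0, "z": 1.8, "rx": 0.0, "ry": 0.0, "rz": 0.0, "gripper": 1}, {"x": -2.5, "y": 0.0, "z": 1.9, "rx": 0.0, "ry": 0.0, "rz": 0.0, "gripper": 1}]
```

Emit:
send_rows:
  increments:
    - {"x":-3.3,"y":0.2,"z":1.5,"rx":0,"ry":0,"rz":0,"gripper":1}
    - {"x":-2.7,"y":0,"z":1.6,"rx":0,"ry":0,"rz":0,"gripper":1}
    - {"x":-2.6,"y":0,"z":1.8,"rx":0,"ry":0,"rz":0,"gripper":1}
    - {"x":-2.5,"y":0,"z":1.9,"rx":0,"ry":0,"rz":0,"gripper":1}

```text
time_s: 4.32
tcp_pos: [527.7, -44.0, 126.3]
tool_rot: [[-0.102, 0.971, 0.217], [0.411, 0.24, -0.88], [-0.906, -0.0, -0.423]]
force: [-0.5, -0.5, -0.1]
opening: -0.001
```

Run:
```python
from h import *
st()
cv2.imwrite("pics/scene2.png",bot.get_image("scene")[:,:,::-1])
crop("pics/scene2.png","pics/sc3.png",270,165,370,265,7)
plan(arc([-21,-17,-13,-9,-5,-1],[44.5]*6))
```

```text
t 4.325 tcpL [117.76  27.74 126.28] corner [117.76  17.78 121.63] r 45.26183993016894 phi -23.123954955913756 F [-0.51 -0.47 -0.12] Flamp [-0.61, -0.34, -0.12] op -0.0014282349644020628 tilt 25.042828472250896
[{"x": -0.3, "y": -0.4, "z": 1.5, "rx": 0.0, "ry": -0.0, "rz": 0.0, "gripper": 1}, {"x": -2.2, "y": 0.0, "z": 2.2, "rx": 0.0, "ry": 0.0, "rz": 0.0, "gripper": 1}, {"x": -2.0, "y": -0.0, "z": 2.4, "rx": 0.0, "ry": 0.0, "rz": 0.0, "gripper": 1}, {"x": -1.8, "y": -0.0, "z": 2.5, "rx": 0.0, "ry": 0.0, "rz": 0.0, "gripper": 1}, {"x": -1.6, "y": 0.0, "z": 2.6, "rx": 0.0, "ry": 0.0, "rz": 0.0, "gripper": 1}, {"x": -1.5, "y": -0.0, "z": 2.7, "rx": 0.0, "ry": 0.0, "rz": 0.0, "gripper": 1}]
```

View pics/sc3.png

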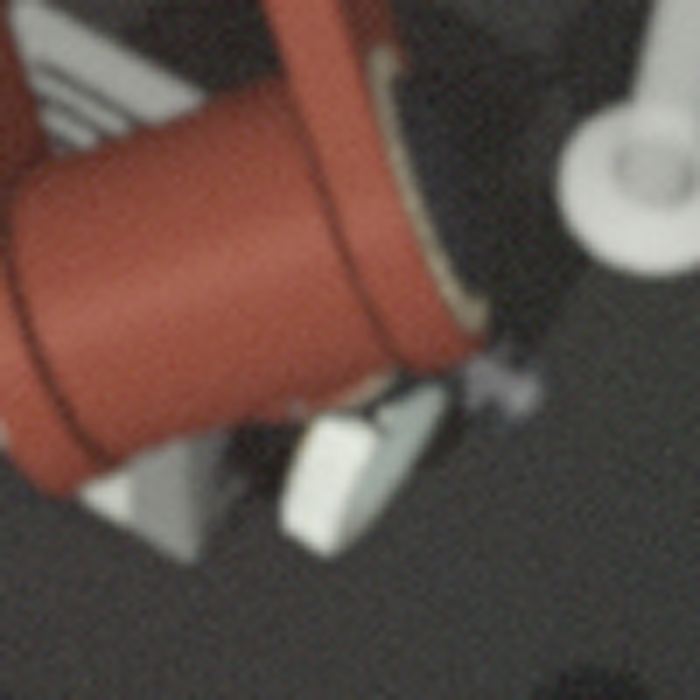

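Emit:
send_rows:
  increments:
    - {"x":-0.2,"y":-0.4,"z":1.5,"rx":0,"ry":0,"rz":0,"gripper":1}
    - {"x":-2.0,"y":0,"z":2.3,"rx":0,"ry":0,"rz":0,"gripper":1}
    - {"x":-1.8,"y":0,"z":2.4,"rx":0,"ry":0,"rz":0,"gripper":1}

```text
time_s: 4.75
tcp_pos: [529.3, -51.8, 127.5]
tool_rot: [[-0.101, 0.971, 0.217], [0.411, 0.239, -0.88], [-0.906, -0.0, -0.423]]
force: [0.2, 0.2, -0.5]
opening: 0.005
```

Run:
```python
from h import *
st()
plan(arc([-8,-4,0],[44]*3))
```

```text
t 4.75 tcpL [117.41  19.72 127.54] corner [117.42   9.75 122.88] r 43.97845472758116 phi -12.81444194781111 F [ 0.15  0.22 -0.48] Flamp [0.2, 0.18, -0.48] op 0.00482608963552979 tilt 25.019335998114734
[{"x": -2.2, "y": 0.1, "z": 3.0, "rx": 0.0, "ry": -0.0, "rz": 0.0, "gripper": 1}, {"x": -1.6, "y": 0.0, "z": 2.6, "rx": 0.0, "ry": 0.0, "rz": 0.0, "gripper": 1}, {"x": -1.4, "y": -0.0, "z": 2.7, "rx": 0.0, "ry": 0.0, "rz": 0.0, "gripper": 1}]
```

Emit:
send_rows:
  increments:
    - {"x":0.8,"y":0,"z":1,"rx":0,"ry":0,"rz":0,"gripper":1}
    - {"x":0.8,"y":0,"z":1,"rx":0,"ry":0,"rz":0,"gripper":1}

```text
time_s: 5.0
tcp_pos: [529.7, -52.4, 127.2]
tool_rot: [[-0.102, 0.971, 0.217], [0.413, 0.24, -0.878], [-0.905, 0.0, -0.426]]
force: [-3.3, 1.4, 8.3]
opening: -0.003
```

Run:
```python
from h import *
st()
cv2.imwrite("pics/scene3.png",bot.get_image("scene")[:,:,::-1])
crop("pics/scene3.png","pics/sc4.png",290,185,370,265,8)
```

```text
t 5.0 tcpL [117.66  19.08 127.23] corner [117.68   9.13 122.54] r 43.51094431398343 phi -12.110869023937498 F [-3.28  1.37  8.29] Flamp [-2.86, 2.11, 8.29] op -0.0031509668974352045 tilt 25.2050079508563
```

View pics/sc4.png

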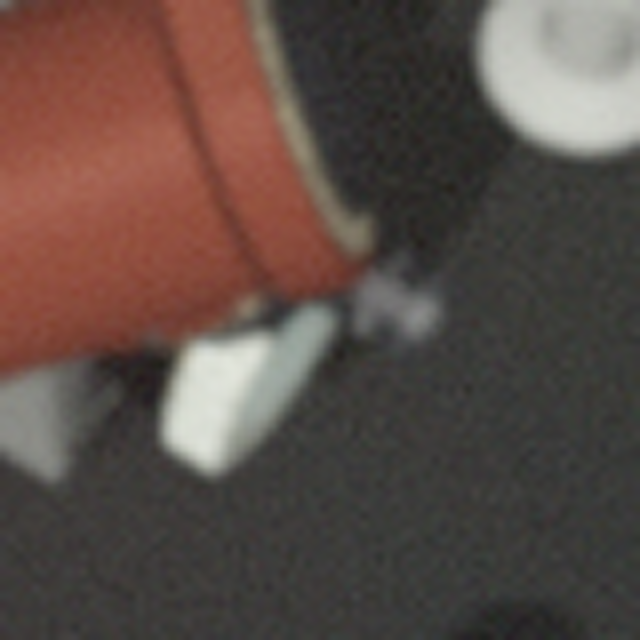

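Run:
```python
from h import *
plan(arc([-9,-5,-1,3],[43.8]*4))
```

```text
[{"x": -1.5, "y": -0.2, "z": 1.8, "rx": 0.1, "ry": -0.2, "rz": 0.0, "gripper": 1}, {"x": -1.6, "y": 0.0, "z": 2.6, "rx": 0.0, "ry": 0.0, "rz": 0.0, "gripper": 1}, {"x": -1.4, "y": 0.0, "z": 2.7, "rx": 0.0, "ry": 0.0, "rz": 0.0, "gripper": 1}, {"x": -1.2, "y": -0.0, "z": 2.8, "rx": 0.0, "ry": 0.0, "rz": 0.0, "gripper": 1}]
```

Emit:
send_rows:
  increments:
    - {"x":-1.5,"y":0,"z":1.8,"rx":0,"ry":0,"rz":0,"gripper":1}
    - {"x":-1.5,"y":0,"z":2.6,"rx":0,"ry":0,"rz":0,"gripper":1}

```text
time_s: 5.3
tcp_pos: [531.0, -57.1, 128.5]
tool_rot: [[-0.103, 0.971, 0.218], [0.414, 0.241, -0.878], [-0.904, 0.0, -0.427]]
force: [-0.3, 0.9, 3.4]
opening: 0.002
```

Run:
```python
from h import *
st()
plan(arc([-1,3,7],[43.8]*3))
```

```text
t 5.3 tcpL [117.76  14.22 128.52] corner [117.79   4.27 123.82] r 44.02614986822875 phi -5.570108884793375 F [-0.29  0.92  3.44] Flamp [-0.06, 0.97, 3.44] op 0.0021336191319801605 tilt 25.27633106849778
[{"x": -1.4, "y": -0.3, "z": 3.2, "rx": 0.1, "ry": -0.3, "rz": 0.0, "gripper": 1}, {"x": -1.2, "y": -0.0, "z": 2.8, "rx": 0.0, "ry": 0.0, "rz": 0.0, "gripper": 1}, {"x": -1.0, "y": 0.0, "z": 2.9, "rx": 0.0, "ry": 0.0, "rz": 0.0, "gripper": 1}]
```

A drag of about 1 N along the rim with 3.4 N normal suggests the ring is turning. I'll continue the stroke and then look.

Emit:
send_rows:
  increments:
    - {"x":-1.3,"y":0,"z":3,"rx":0,"ry":0,"rz":0,"gripper":1}
    - {"x":-1.2,"y":0,"z":2.8,"rx":0,"ry":0,"rz":0,"gripper":1}
    - {"x":-1.0,"y":0,"z":2.9,"rx":0,"ry":0,"rz":0,"gripper":1}

```text
time_s: 5.68
tcp_pos: [533.7, -67.0, 128.7]
tool_rot: [[-0.102, 0.971, 0.218], [0.415, 0.241, -0.878], [-0.904, 0.001, -0.427]]
force: [-0.6, 1.3, 3.9]
opening: 0.0
```

Run:
```python
from h import *
st()
cv2.imwrite("pics/scene4.png",bot.get_image("scene")[:,:,::-1])
crop("pics/scene4.png","pics/sc5.png",290,185,370,265,8)
plan(arc([9,13,17],[43.8]*3))
```

```text
t 5.675 tcpL [118.03   3.98 128.7 ] corner [118.06  -5.96 124.  ] r 44.405742656343804 phi 7.718005534176646 F [-0.6  1.3  3.9] Flamp [-0.27, 1.4, 3.9] op 0.0003242818048051704 tilt 25.27386143588249
[{"x": 0.4, "y": -0.6, "z": 0.8, "rx": 0.1, "ry": -0.2, "rz": 0.0, "gripper": 1}, {"x": -0.7, "y": -0.0, "z": 3.0, "rx": 0.0, "ry": 0.0, "rz": 0.0, "gripper": 1}, {"x": -0.5, "y": -0.0, "z": 3.0, "rx": 0.0, "ry": 0.0, "rz": 0.0, "gripper": 1}]
```

View pics/sc5.png

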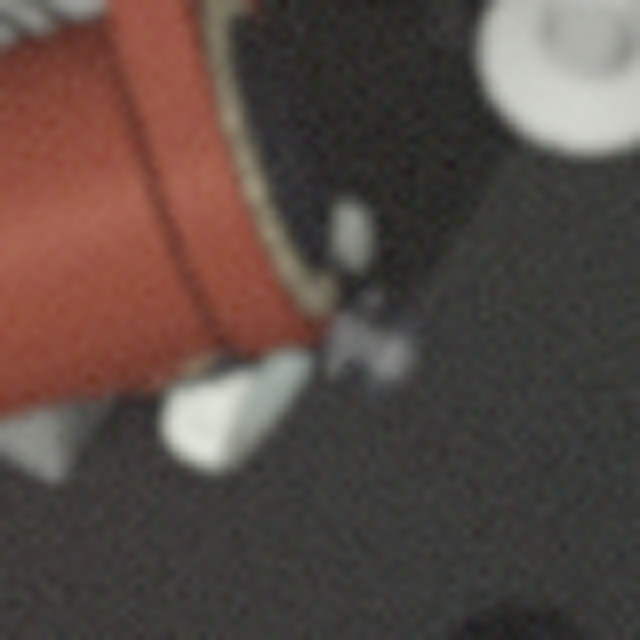

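Emit:
send_rows:
  increments:
    - {"x":-0.8,"y":-0.3,"z":3,"rx":0,"ry":-0.2,"rz":0,"gripper":1}
    - {"x":-0.7,"y":0,"z":3,"rx":0,"ry":0,"rz":0,"gripper":1}
    - {"x":-0.5,"y":0,"z":3,"rx":0,"ry":0,"rz":0,"gripper":1}
    - {"x":-0.3,"y":0,"z":3,"rx":0,"ry":0,"rz":0,"gripper":1}

```text
time_s: 6.22
tcp_pos: [537.0, -80.1, 125.4]
tool_rot: [[-0.099, 0.971, 0.219], [0.41, 0.24, -0.88], [-0.907, 0.002, -0.422]]
force: [-0.4, 1.0, 2.8]
opening: -0.002
```

Run:
```python
from h import *
st()
plan(arc([15,-5,-25,-42,-48],[56,64,64,62,62]))
```

```text
t 6.225 tcpL [118.18  -9.55 125.39] corner [118.2  -19.52 120.75] r 45.18246757836747 phi 25.59618564949029 F [-0.43  1.01  2.81] Flamp [-0.17, 1.08, 2.81] op -0.0015046886315939958 tilt 24.956159176003837
[{"x": -10.0, "y": -0.6, "z": -10.2, "rx": 0.1, "ry": 0.0, "rz": -0.1, "gripper": 1}, {"x": -0.3, "y": 0.0, "z": -22.3, "rx": 0.0, "ry": 0.0, "rz": 0.0, "gripper": 1}, {"x": 14.3, "y": -0.0, "z": -17.0, "rx": 0.0, "ry": 0.0, "rz": 0.0, "gripper": 1}, {"x": 16.9, "y": -0.0, "z": -8.0, "rx": 0.0, "ry": 0.0, "rz": 0.0, "gripper": 1}, {"x": 6.1, "y": 0.0, "z": -2.2, "rx": 0.0, "ry": 0.0, "rz": 0.0, "gripper": 1}]
```

Emit:
send_rows:
  increments:
    - {"x":-10,"y":-0.6,"z":-10.2,"rx":0,"ry":0,"rz":0,"gripper":1}
    - {"x":-1,"y":0,"z":-22,"rx":0,"ry":0,"rz":0,"gripper":1}
    - {"x":14,"y":0,"z":-17,"rx":0,"ry":0,"rz":0,"gripper":1}
    - {"x":6,"y":0,"z":-16,"rx":0,"ry":0,"rz":0,"gripper":1}

```text
time_s: 6.72
tcp_pos: [519.7, -15.7, 144.8]
tool_rot: [[-0.1, 0.971, 0.217], [0.41, 0.239, -0.88], [-0.906, 0.001, -0.422]]
force: [0.1, 0.4, 0.2]
opening: 0.002
```

Run:
```python
from h import *
st()
cv2.imwrite("pics/scene5.png",bot.get_image("scene")[:,:,::-1])
crop("pics/scene5.png","pics/sc6.png",290,185,370,265,8)
```

```text
t 6.725 tcpL [116.66  57.14 144.82] corner [116.67  47.16 140.17] r 76.45422462977938 phi -38.08942166758653 F [0.12 0.39 0.18] Flamp [0.21, 0.35, 0.18] op 0.0019454400580659185 tilt 24.976439500709873
```

View pics/sc6.png

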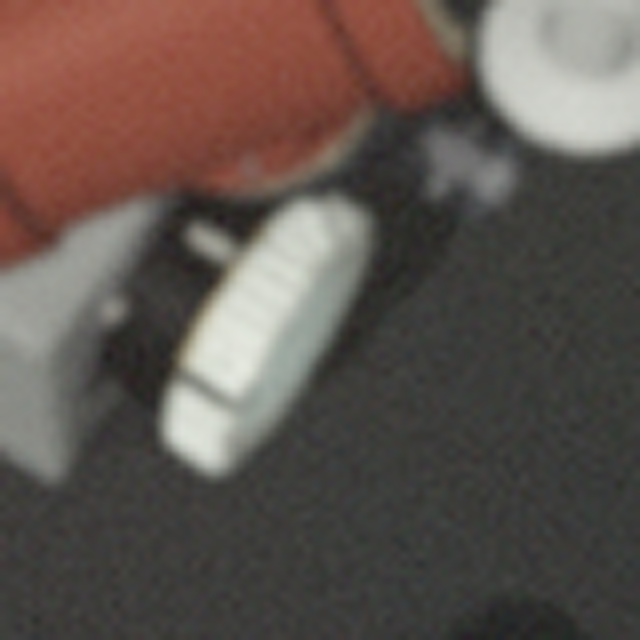

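The stroke works: the mark moved to crop (208,390), and the lamp is unmoved. I'll measure the mark angle by casting a ray onto the rim cylinder.

```bash
cat >> h.py <<'E'
def markang(uv,n="scene",r=46.,zc=80.):
    o,d=ray(n,uv);o=wl(o);d=np.array([d@A,d@Y,d[2]])
    o2=o-[0,0,zc];a=d[1]**2+d[2]**2;b=o2[1]*d[1]+o2[2]*d[2];c=o2[1]**2+o2[2]**2-r*r
    D=b*b-a*c
    if D<0: return None
    t=(-b-np.sqrt(D))/a;p=o2+t*d;return np.degrees(np.arctan2(-p[1],p[2])),p[0]
E
python3 - <<'E'
from h import *
f=lambda x,y,s,x0,y0:(x/s+x0-.45,y/s+y0-.45)
print(markang(f(600,483,7,235,155)), markang(f(208,390,8,290,185)))
print("white",markang(f(570,420,7,235,155),r=40),markang(f(210,242,8,290,185),r=40))
w=np.array([226,90])/7+[304.57,169.57];print(markang(w,"top"))
st()
plan(arc([-42,-38,-30,-24,-18,-12,-6,0,6,12,18,24],[54,46,44.3,44.2,44,43.9,43.9,44,44.2,44.4,44.7,45],x=118))
E
```

```text
(np.float64(17.05880293400545), np.float64(116.63313507973291)) (np.float64(50.702511746144246), np.float64(117.92794570951295))
white (np.float64(-2.699227308556416), np.float64(94.45527432957743)) (np.float64(-1.5527474614853503), np.float64(94.46232190095802))
(np.float64(16.194623278145563), np.float64(118.23919354474955))
t 6.775 tcpL [116.83  58.74 145.42] corner [116.86  48.78 140.77] r 77.92361529801784 phi -38.754367610657916 F [1.16 1.32 0.5 ] Flamp [1.44, 1.01, 0.5] op -0.0016458690759846614 tilt 25.048512733604102
[{"x": 13.4, "y": 1.1, "z": 20.2, "rx": 0.2, "ry": -0.0, "rz": -0.0, "gripper": 1}, {"x": 0.2, "y": 0.0, "z": 8.7, "rx": 0.0, "ry": 0.0, "rz": 0.0, "gripper": 1}, {"x": -4.5, "y": -0.0, "z": 4.7, "rx": 0.0, "ry": 0.0, "rz": 0.0, "gripper": 1}, {"x": -3.6, "y": 0.0, "z": 2.9, "rx": 0.0, "ry": 0.0, "rz": 0.0, "gripper": 1}, {"x": -3.2, "y": -0.0, "z": 3.4, "rx": 0.0, "ry": 0.0, "rz": 0.0, "gripper": 1}, {"x": -2.9, "y": 0.0, "z": 3.6, "rx": 0.0, "ry": 0.0, "rz": 0.0, "gripper": 1}, {"x": -2.6, "y": -0.0, "z": 3.8, "rx": 0.0, "ry": 0.0, "rz": 0.0, "gripper": 1}, {"x": -2.2, "y": 0.0, "z": 4.0, "rx": 0.0, "ry": 0.0, "rz": 0.0, "gripper": 1}, {"x": -1.9, "y": -0.0, "z": 4.2, "rx": 0.0, "ry": 0.0, "rz": 0.0, "gripper": 1}, {"x": -1.5, "y": -0.0, "z": 4.4, "rx": 0.0, "ry": 0.0, "rz": 0.0, "gripper": 1}, {"x": -1.1, "y": -0.0, "z": 4.5, "rx": 0.0, "ry": 0.0, "rz": 0.0, "gripper": 1}, {"x": -0.6, "y": 0.0, "z": 4.7, "rx": 0.0, "ry": 0.0, "rz": 0.0, "gripper": 1}]
```

The ring stands at about 52°. Now a longer stroke, with a slight inward bias on each row.

Run:
```python
from h import *
plan(arc([-42,-40,-36,-30,-24,-18],[54,48,44,43.5,43.5,43.5],x=118))
```

```text
[{"x": 13.4, "y": 1.1, "z": 20.2, "rx": 0.2, "ry": -0.0, "rz": -0.0, "gripper": 1}, {"x": 0.8, "y": 0.0, "z": 6.2, "rx": 0.0, "ry": 0.0, "rz": 0.0, "gripper": 1}, {"x": -1.0, "y": -0.0, "z": 5.0, "rx": 0.0, "ry": 0.0, "rz": 0.0, "gripper": 1}, {"x": -3.6, "y": -0.0, "z": 2.9, "rx": 0.0, "ry": 0.0, "rz": 0.0, "gripper": 1}, {"x": -3.6, "y": 0.0, "z": 2.8, "rx": 0.0, "ry": 0.0, "rz": 0.0, "gripper": 1}, {"x": -3.3, "y": 0.0, "z": 3.2, "rx": 0.0, "ry": 0.0, "rz": 0.0, "gripper": 1}]
```

Emit:
send_rows:
  increments:
    - {"x":13.4,"y":1.1,"z":20,"rx":0.2,"ry":0,"rz":0,"gripper":1}
    - {"x":0.8,"y":0,"z":6.2,"rx":0,"ry":0,"rz":0,"gripper":1}
    - {"x":-1,"y":0,"z":4.6,"rx":0,"ry":0,"rz":0,"gripper":1}
    - {"x":-3.6,"y":0,"z":2.9,"rx":0,"ry":0,"rz":0,"gripper":1}
    - {"x":-3.6,"y":0,"z":2.8,"rx":0,"ry":0,"rz":0,"gripper":1}

```text
time_s: 7.4
tcp_pos: [527.8, -42.2, 124.1]
tool_rot: [[-0.105, 0.971, 0.215], [0.421, 0.239, -0.875], [-0.901, -0.001, -0.434]]
force: [-1.5, 1.9, 3.3]
opening: -0.001
```

Run:
```python
from h import *
st()
plan(arc([-18,-12,-6,0,6,12,18,24],[43.4,43.5,43.6,43.8,44,44.2,44.4,44.7],x=118))
```

```text
t 7.4 tcpL [118.22  29.44 124.1 ] corner [118.21  19.52 119.33] r 43.91188351626637 phi -26.399326786562124 F [-1.51  1.91  3.32] Flamp [-1.01, 2.22, 3.32] op -0.0005846621427263535 tilt 25.701188600417662
[{"x": -4.3, "y": -0.2, "z": 4.7, "rx": -0.0, "ry": -0.7, "rz": 0.1, "gripper": 1}, {"x": -3.0, "y": -0.0, "z": 3.4, "rx": 0.0, "ry": 0.0, "rz": 0.0, "gripper": 1}, {"x": -2.6, "y": 0.0, "z": 3.7, "rx": 0.0, "ry": 0.0, "rz": 0.0, "gripper": 1}, {"x": -2.3, "y": -0.0, "z": 3.9, "rx": 0.0, "ry": 0.0, "rz": 0.0, "gripper": 1}, {"x": -1.9, "y": -0.0, "z": 4.2, "rx": 0.0, "ry": 0.0, "rz": 0.0, "gripper": 1}, {"x": -1.5, "y": -0.0, "z": 4.4, "rx": 0.0, "ry": 0.0, "rz": 0.0, "gripper": 1}, {"x": -1.0, "y": -0.0, "z": 4.5, "rx": 0.0, "ry": 0.0, "rz": 0.0, "gripper": 1}, {"x": -0.6, "y": -0.0, "z": 4.6, "rx": 0.0, "ry": 0.0, "rz": 0.0, "gripper": 1}]
```

Emit:
send_rows:
  increments:
    - {"x":-3.6,"y":-0.2,"z":4,"rx":0,"ry":-0.5,"rz":0,"gripper":1}
    - {"x":-2.8,"y":0,"z":3.6,"rx":0,"ry":0,"rz":0,"gripper":1}
    - {"x":-2.4,"y":0,"z":3.8,"rx":0,"ry":0,"rz":0,"gripper":1}
    - {"x":-2.1,"y":0,"z":4,"rx":0,"ry":0,"rz":0,"gripper":1}
    - {"x":-1.7,"y":0,"z":4.2,"rx":0,"ry":0,"rz":0,"gripper":1}
    - {"x":-1.3,"y":0,"z":4.4,"rx":0,"ry":0,"rz":0,"gripper":1}

```text
time_s: 8.15
tcp_pos: [535.5, -72.3, 127.0]
tool_rot: [[-0.1, 0.972, 0.215], [0.412, 0.237, -0.88], [-0.906, 0.0, -0.424]]
force: [-0.3, 1.0, 2.1]
opening: 0.004
```

Run:
```python
from h import *
st()
plan(arc([12,18,24],[44.4,44.6,45],x=118))
```

```text
t 8.15 tcpL [118.54  -1.64 127.02] corner [118.53 -11.6  122.35] r 43.91485934672787 phi 15.322501656991324 F [-0.33  0.96  2.14] Flamp [-0.09, 1.01, 2.14] op 0.003984987807876944 tilt 25.09152820462516
[{"x": 0.0, "y": -0.5, "z": -2.6, "rx": -0.1, "ry": -0.1, "rz": -0.1, "gripper": 1}, {"x": -1.0, "y": 0.0, "z": 4.6, "rx": 0.0, "ry": 0.0, "rz": 0.0, "gripper": 1}, {"x": -0.7, "y": -0.0, "z": 4.7, "rx": 0.0, "ry": 0.0, "rz": 0.0, "gripper": 1}]
```

Emit:
send_rows:
  increments:
    - {"x":-0.6,"y":0,"z":4.6,"rx":0,"ry":0,"rz":0,"gripper":1}
    - {"x":-0.3,"y":0,"z":4.6,"rx":0,"ry":0,"rz":0,"gripper":1}
    - {"x":0,"y":0,"z":4.6,"rx":0,"ry":0,"rz":0,"gripper":1}
    - {"x":-10,"y":-0.8,"z":-10,"rx":0,"ry":0,"rz":0,"gripper":1}
    - {"x":-1,"y":0,"z":-26,"rx":0,"ry":0,"rz":0,"gripper":1}
    - {"x":14,"y":0,"z":-20,"rx":0,"ry":0,"rz":0,"gripper":1}
    - {"x":8,"y":0,"z":-16,"rx":0,"ry":0,"rz":0,"gripper":1}

```text
time_s: 9.02
tcp_pos: [520.6, -16.8, 142.3]
tool_rot: [[-0.1, 0.972, 0.212], [0.41, 0.235, -0.881], [-0.906, -0.001, -0.422]]
force: [-0.3, 0.3, 0.3]
opening: -0.003
```

Run:
```python
from h import *
st()
cv2.imwrite("pics/scene6.png",bot.get_image("scene")[:,:,::-1])
crop("pics/scene6.png","pics/sc7.png",290,185,370,265,8)
plan(arc([-42,-40,-36,-30,-24,-18],[54,48,44,43.5,43.5,43.5],x=118.5))
```

```text
t 9.025 tcpL [117.34  55.78 142.34] corner [117.3   45.81 137.69] r 73.66972613662321 phi -38.45379428571375 F [-0.27  0.31  0.34] Flamp [-0.19, 0.36, 0.34] op -0.0027783875549096176 tilt 24.986200361449495
[{"x": 11.2, "y": 1.3, "z": 17.9, "rx": -0.1, "ry": -0.1, "rz": -0.0, "gripper": 1}, {"x": 0.8, "y": 0.0, "z": 6.2, "rx": 0.0, "ry": 0.0, "rz": 0.0, "gripper": 1}, {"x": -1.0, "y": -0.0, "z": 5.0, "rx": 0.0, "ry": 0.0, "rz": 0.0, "gripper": 1}, {"x": -3.6, "y": -0.0, "z": 2.9, "rx": 0.0, "ry": 0.0, "rz": 0.0, "gripper": 1}, {"x": -3.6, "y": 0.0, "z": 2.8, "rx": 0.0, "ry": 0.0, "rz": 0.0, "gripper": 1}, {"x": -3.3, "y": 0.0, "z": 3.2, "rx": 0.0, "ry": 0.0, "rz": 0.0, "gripper": 1}]
```

View pics/sc7.png

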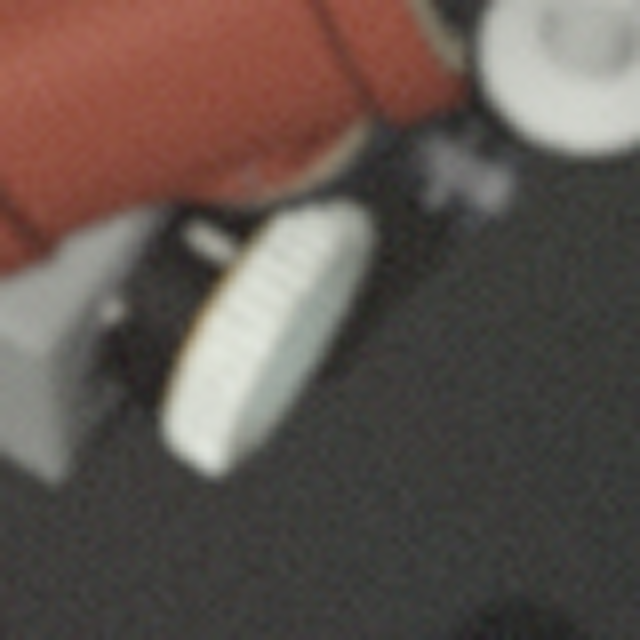

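The mark has gone past the visible side (over 90°) and the lamp hasn't moved. I'll repeat the stroke.

Emit:
send_rows:
  increments:
    - {"x":11.2,"y":1.3,"z":17.9,"rx":0,"ry":0,"rz":0,"gripper":1}
    - {"x":0.8,"y":0,"z":6.2,"rx":0,"ry":0,"rz":0,"gripper":1}
    - {"x":-1,"y":0,"z":4.6,"rx":0,"ry":0,"rz":0,"gripper":1}
    - {"x":-3.6,"y":0,"z":2.9,"rx":0,"ry":0,"rz":0,"gripper":1}
    - {"x":-3.6,"y":0,"z":2.8,"rx":0,"ry":0,"rz":0,"gripper":1}
    - {"x":-3.6,"y":-0.2,"z":4,"rx":0,"ry":-0.5,"rz":0,"gripper":1}
    - {"x":-2.8,"y":0,"z":3.6,"rx":0,"ry":0,"rz":0,"gripper":1}
    - {"x":-2.4,"y":0,"z":3.8,"rx":0,"ry":0,"rz":0,"gripper":1}
    - {"x":-2.1,"y":0,"z":4,"rx":0,"ry":0,"rz":0,"gripper":1}
    - {"x":-1.7,"y":0,"z":4.2,"rx":0,"ry":0,"rz":0,"gripper":1}
    - {"x":-1.3,"y":0,"z":4.4,"rx":0,"ry":0,"rz":0,"gripper":1}
    - {"x":-0.6,"y":0,"z":4.6,"rx":0,"ry":0,"rz":0,"gripper":1}

```text
time_s: 10.58
tcp_pos: [537.4, -77.6, 126.0]
tool_rot: [[-0.1, 0.972, 0.213], [0.412, 0.235, -0.88], [-0.906, -0.0, -0.424]]
force: [-0.6, -0.6, 4.1]
opening: -0.003
```

Run:
```python
from h import *
st()
plan(arc([22,27],[44.6,45],x=118)+[(lw([118,0,140]),rot(25)),(lw([118,25,153]),rot(25)),(lw([118,56,143]),rot(25))])
```

```text
t 10.575 tcpL [119.12  -7.2  125.96] corner [119.09 -17.16 121.29] r 44.71208284300399 phi 22.567935500396956 F [-0.61 -0.62  4.08] Flamp [-0.74, -0.45, 4.08] op -0.003273346765031022 tilt 25.108723686216766
[{"x": 0.2, "y": -1.1, "z": -0.4, "rx": -0.2, "ry": -0.1, "rz": -0.1, "gripper": 1}, {"x": -0.4, "y": 0.0, "z": 3.9, "rx": 0.0, "ry": 0.0, "rz": 0.0, "gripper": 1}, {"x": -9.4, "y": -0.0, "z": -15.9, "rx": 0.0, "ry": 0.0, "rz": 0.0, "gripper": 1}, {"x": -1.2, "y": -0.0, "z": -28.2, "rx": 0.0, "ry": 0.0, "rz": 0.0, "gripper": 1}, {"x": 22.2, "y": 0.0, "z": -23.9, "rx": 0.0, "ry": 0.0, "rz": 0.0, "gripper": 1}]
```

Emit:
send_rows:
  increments:
    - {"x":-0.3,"y":0,"z":4.6,"rx":0,"ry":0,"rz":0,"gripper":1}
    - {"x":-9.5,"y":-1,"z":-16,"rx":0,"ry":0,"rz":0,"gripper":1}
    - {"x":-1,"y":0,"z":-28,"rx":0,"ry":0,"rz":0,"gripper":1}
    - {"x":22,"y":0,"z":-24,"rx":0,"ry":0,"rz":0,"gripper":1}

```text
time_s: 11.08
tcp_pos: [522.3, -17.7, 144.6]
tool_rot: [[-0.097, 0.973, 0.211], [0.411, 0.232, -0.882], [-0.907, 0.001, -0.422]]
force: [0.4, -0.7, -0.9]
opening: 0.001
```

Run:
```python
from h import *
st()
plan(arc([-42,-40,-36,-30,-24,-18],[54,48,44,43.5,43.5,43.5],x=118.5))
```

```text
t 11.075 tcpL [118.72  54.57 144.64] corner [118.65  44.6  140.  ] r 74.75906743002734 phi -36.623278917644356 F [ 0.37 -0.65 -0.9 ] Flamp [0.21, -0.72, -0.9] op 0.001149832115521274 tilt 24.971472858869046
[{"x": 14.4, "y": -0.2, "z": 16.1, "rx": -0.3, "ry": 0.0, "rz": -0.2, "gripper": 1}, {"x": 0.8, "y": 0.0, "z": 6.2, "rx": 0.0, "ry": 0.0, "rz": 0.0, "gripper": 1}, {"x": -1.0, "y": -0.0, "z": 5.0, "rx": 0.0, "ry": 0.0, "rz": 0.0, "gripper": 1}, {"x": -3.6, "y": -0.0, "z": 2.9, "rx": 0.0, "ry": 0.0, "rz": 0.0, "gripper": 1}, {"x": -3.6, "y": 0.0, "z": 2.8, "rx": 0.0, "ry": 0.0, "rz": 0.0, "gripper": 1}, {"x": -3.3, "y": 0.0, "z": 3.2, "rx": 0.0, "ry": 0.0, "rz": 0.0, "gripper": 1}]
```

Emit:
send_rows:
  increments:
    - {"x":14.4,"y":-0.4,"z":16.1,"rx":-0.3,"ry":0,"rz":-0.2,"gripper":1}
    - {"x":0.8,"y":0,"z":6.2,"rx":0,"ry":0,"rz":0,"gripper":1}
    - {"x":-1,"y":0,"z":4.6,"rx":0,"ry":0,"rz":0,"gripper":1}
    - {"x":-3.6,"y":0,"z":2.9,"rx":0,"ry":0,"rz":0,"gripper":1}
    - {"x":-3.6,"y":0,"z":2.8,"rx":0,"ry":0,"rz":0,"gripper":1}
    - {"x":-3.6,"y":-0.2,"z":4,"rx":0,"ry":-0.5,"rz":0,"gripper":1}
    - {"x":-2.8,"y":0,"z":3.6,"rx":0,"ry":0,"rz":0,"gripper":1}
    - {"x":-2.4,"y":0,"z":3.8,"rx":0,"ry":0,"rz":0,"gripper":1}
    - {"x":-2.1,"y":0,"z":4,"rx":0,"ry":0,"rz":0,"gripper":1}
    - {"x":-1.7,"y":0,"z":4.2,"rx":0,"ry":0,"rz":0,"gripper":1}
    - {"x":-1.3,"y":0,"z":4.4,"rx":0,"ry":0,"rz":0,"gripper":1}
    - {"x":-0.6,"y":0,"z":4.6,"rx":0,"ry":0,"rz":0,"gripper":1}

```text
time_s: 12.58
tcp_pos: [536.5, -78.0, 126.8]
tool_rot: [[-0.098, 0.971, 0.218], [0.401, 0.239, -0.884], [-0.911, 0.001, -0.412]]
force: [0.3, -0.8, -0.6]
opening: 0.002
```

Emit:
send_rows:
  increments:
    - {"x":-0.3,"y":0,"z":4.6,"rx":0,"ry":0,"rz":0,"gripper":1}
    - {"x":-9.5,"y":-0.8,"z":-16,"rx":0,"ry":0,"rz":0,"gripper":1}
    - {"x":-1,"y":0,"z":-28,"rx":0,"ry":0,"rz":0,"gripper":1}
    - {"x":22,"y":0,"z":-24,"rx":0,"ry":0,"rz":0,"gripper":1}

```text
time_s: 13.08
tcp_pos: [521.7, -17.1, 146.3]
tool_rot: [[-0.094, 0.972, 0.217], [0.401, 0.236, -0.885], [-0.911, 0.004, -0.412]]
force: [-0.3, -0.2, 0.8]
opening: 0.003
```

Run:
```python
from h import *
st()
cv2.imwrite("pics/scene7.png",bot.get_image("scene")[:,:,::-1])
cv2.imwrite("pics/top7.png",bot.get_image("top")[:,:,::-1])
crop("pics/scene7.png","pics/sc8.png",290,185,370,265,8)
plan(arc([-42,-40,-36,-30,-24,-18],[54,48,44,43.5,43.5,43.5],x=118.5))
```

```text
t 13.075 tcpL [118.33  55.27 146.29] corner [118.32  45.25 141.76] r 76.55677163563288 phi -36.22807406206527 F [-0.32 -0.24  0.83] Flamp [-0.37, -0.16, 0.83] op 0.0025417325249035175 tilt 24.33825157321805
[{"x": 12.1, "y": 2.2, "z": 18.7, "rx": 0.0, "ry": 0.5, "rz": 0.1, "gripper": 1}, {"x": 0.8, "y": 0.0, "z": 6.2, "rx": 0.0, "ry": 0.0, "rz": 0.0, "gripper": 1}, {"x": -1.0, "y": -0.0, "z": 5.0, "rx": 0.0, "ry": 0.0, "rz": 0.0, "gripper": 1}, {"x": -3.6, "y": -0.0, "z": 2.9, "rx": 0.0, "ry": 0.0, "rz": 0.0, "gripper": 1}, {"x": -3.6, "y": 0.0, "z": 2.8, "rx": 0.0, "ry": 0.0, "rz": 0.0, "gripper": 1}, {"x": -3.3, "y": 0.0, "z": 3.2, "rx": 0.0, "ry": 0.0, "rz": 0.0, "gripper": 1}]
```

View pics/sc8.png

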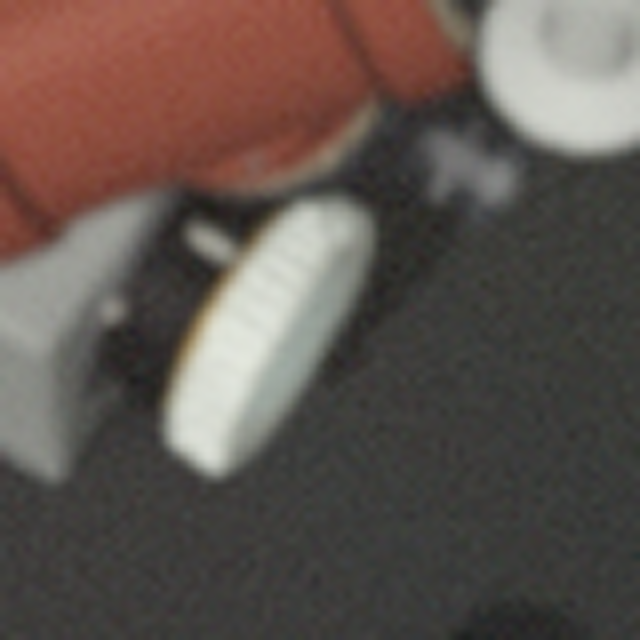

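The ring is slowly working out, with its brass edge widening near (190,330). The last stroke lost contact near its end, so I'll check midway this time.

Emit:
send_rows:
  increments:
    - {"x":12.1,"y":0.8,"z":18.7,"rx":0,"ry":0.5,"rz":0.1,"gripper":1}
    - {"x":0.8,"y":0,"z":6.2,"rx":0,"ry":0,"rz":0,"gripper":1}
    - {"x":-1,"y":0,"z":4.8,"rx":0,"ry":0,"rz":0,"gripper":1}
    - {"x":-3.6,"y":0,"z":2.9,"rx":0,"ry":0,"rz":0,"gripper":1}
    - {"x":-3.5,"y":0,"z":2.9,"rx":0,"ry":0,"rz":0,"gripper":1}
    - {"x":-3.3,"y":0,"z":3.6,"rx":0,"ry":0,"rz":0,"gripper":1}

```text
time_s: 13.92
tcp_pos: [529.7, -50.8, 127.4]
tool_rot: [[-0.101, 0.971, 0.216], [0.417, 0.238, -0.877], [-0.903, 0.002, -0.429]]
force: [-1.6, 1.2, 2.3]
opening: 0.001
```

Run:
```python
from h import *
st()
plan(arc([-12,-6,0,6,12,18,24],[43.5,43.6,43.8,44,44.2,44.4,44.7],x=119))
```

```text
t 13.925 tcpL [117.98  20.61 127.38] corner [117.99  10.68 122.65] r 43.97039729917165 phi -14.056443242462397 F [-1.64  1.18  2.26] Flamp [-1.31, 1.54, 2.26] op 0.0013119668145788008 tilt 25.430463225357933
[{"x": -0.5, "y": 1.0, "z": 1.5, "rx": 0.0, "ry": -0.4, "rz": -0.1, "gripper": 1}, {"x": -2.6, "y": 0.0, "z": 3.7, "rx": 0.0, "ry": 0.0, "rz": 0.0, "gripper": 1}, {"x": -2.3, "y": -0.0, "z": 3.9, "rx": 0.0, "ry": 0.0, "rz": 0.0, "gripper": 1}, {"x": -1.9, "y": -0.0, "z": 4.2, "rx": 0.0, "ry": 0.0, "rz": 0.0, "gripper": 1}, {"x": -1.5, "y": -0.0, "z": 4.4, "rx": 0.0, "ry": 0.0, "rz": 0.0, "gripper": 1}, {"x": -1.0, "y": -0.0, "z": 4.5, "rx": 0.0, "ry": 0.0, "rz": 0.0, "gripper": 1}, {"x": -0.6, "y": -0.0, "z": 4.6, "rx": 0.0, "ry": 0.0, "rz": 0.0, "gripper": 1}]
```

Emit:
send_rows:
  increments:
    - {"x":-2.4,"y":0.3,"z":3.7,"rx":0,"ry":-0.2,"rz":0,"gripper":1}
    - {"x":-2.1,"y":0,"z":3.9,"rx":0,"ry":0,"rz":0,"gripper":1}
    - {"x":-1.7,"y":0,"z":4.1,"rx":0,"ry":0,"rz":0,"gripper":1}
    - {"x":-1.3,"y":0,"z":4.4,"rx":0,"ry":0,"rz":0,"gripper":1}
    - {"x":-0.8,"y":0,"z":4.5,"rx":0,"ry":0,"rz":0,"gripper":1}
    - {"x":-0.3,"y":0,"z":4.6,"rx":0,"ry":0,"rz":0,"gripper":1}

```text
time_s: 14.68
tcp_pos: [537.6, -80.1, 125.7]
tool_rot: [[-0.098, 0.971, 0.217], [0.411, 0.238, -0.88], [-0.906, 0.003, -0.423]]
force: [-1.0, -1.0, 4.5]
opening: 0.007
```

Run:
```python
from h import *
st()
```

```text
t 14.675 tcpL [118.69  -9.68 125.65] corner [118.7  -19.64 121.  ] r 45.46480511695754 phi 25.599268172394808 F [-0.95 -0.96  4.55] Flamp [-1.16, -0.71, 4.55] op 0.006732578332155713 tilt 25.004214205176723
```

Emit:
send_rows:
  increments:
    - {"x":-9.5,"y":-0.8,"z":-16,"rx":0,"ry":0,"rz":0,"gripper":1}
    - {"x":-1,"y":0,"z":-28,"rx":0,"ry":0,"rz":0,"gripper":1}
    - {"x":22,"y":0,"z":-24,"rx":0,"ry":0,"rz":0,"gripper":1}
    - {"x":12.5,"y":0.8,"z":18.7,"rx":0,"ry":0.2,"rz":0,"gripper":1}
    - {"x":0.8,"y":0,"z":6.2,"rx":0,"ry":0,"rz":0,"gripper":1}
    - {"x":-1,"y":0,"z":4.6,"rx":0,"ry":0,"rz":0,"gripper":1}

```text
time_s: 15.42
tcp_pos: [526.9, -34.6, 120.7]
tool_rot: [[-0.096, 0.972, 0.216], [0.414, 0.236, -0.879], [-0.905, 0.005, -0.425]]
force: [0.4, -0.1, 0.5]
opening: 0.002
```

Run:
```python
from h import *
st()
plan(arc([-36,-30,-24,-18,-12],[44,43.5,43.5,43.5,43.5],x=119))
```

```text
t 15.425 tcpL [119.15  37.08 120.73] corner [119.15  27.12 116.06] r 45.1186721756 phi -36.94886310852655 F [ 0.41 -0.08  0.49] Flamp [0.38, -0.17, 0.49] op 0.0021451663066236987 tilt 25.12687321484777
[{"x": -0.1, "y": -0.2, "z": 1.3, "rx": 0.0, "ry": -0.1, "rz": -0.3, "gripper": 1}, {"x": -3.6, "y": -0.0, "z": 2.9, "rx": 0.0, "ry": 0.0, "rz": 0.0, "gripper": 1}, {"x": -3.6, "y": 0.0, "z": 2.8, "rx": 0.0, "ry": 0.0, "rz": 0.0, "gripper": 1}, {"x": -3.3, "y": 0.0, "z": 3.2, "rx": 0.0, "ry": 0.0, "rz": 0.0, "gripper": 1}, {"x": -2.9, "y": -0.0, "z": 3.5, "rx": 0.0, "ry": 0.0, "rz": 0.0, "gripper": 1}]
```

Emit:
send_rows:
  increments:
    - {"x":-1.5,"y":0,"z":2.6,"rx":0,"ry":0,"rz":-0.2,"gripper":1}
    - {"x":-3.5,"y":0,"z":2.9,"rx":0,"ry":0,"rz":0,"gripper":1}
    - {"x":-3.5,"y":0,"z":3,"rx":0,"ry":0,"rz":0,"gripper":1}
    - {"x":-3.2,"y":0,"z":3.5,"rx":0,"ry":0,"rz":0,"gripper":1}
    - {"x":-2.8,"y":0,"z":3.6,"rx":0,"ry":0,"rz":0,"gripper":1}
    - {"x":-2.4,"y":0,"z":3.7,"rx":0,"ry":-0.2,"rz":0,"gripper":1}
    - {"x":-2.1,"y":0,"z":3.9,"rx":0,"ry":0,"rz":0,"gripper":1}
    - {"x":-1.7,"y":0,"z":4.1,"rx":0,"ry":0,"rz":0,"gripper":1}

```text
time_s: 16.42
tcp_pos: [536.4, -70.8, 129.7]
tool_rot: [[-0.096, 0.972, 0.216], [0.409, 0.236, -0.881], [-0.907, 0.003, -0.42]]
force: [-0.6, 0.6, -0.8]
opening: -0.004
```

Run:
```python
from h import *
st()
```

```text
t 16.425 tcpL [119.73  -0.41 129.68] corner [119.72 -10.39 125.06] r 46.2404973729667 phi 12.99062020967663 F [-0.55  0.58 -0.78] Flamp [-0.4, 0.7, -0.78] op -0.00416506206992776 tilt 24.85267772885268
```

Emit:
send_rows:
  increments:
    - {"x":1.2,"y":-0.4,"z":3,"rx":0,"ry":0,"rz":0,"gripper":1}
    - {"x":0.5,"y":0,"z":4,"rx":0,"ry":0,"rz":0,"gripper":1}
    - {"x":0.2,"y":0,"z":4.5,"rx":0,"ry":0,"rz":0,"gripper":1}

```text
time_s: 16.8
tcp_pos: [539.1, -81.4, 125.2]
tool_rot: [[-0.095, 0.972, 0.217], [0.409, 0.237, -0.881], [-0.907, 0.005, -0.42]]
force: [-0.9, -0.8, 2.8]
opening: 0.001
```

Run:
```python
from h import *
st()
plan([(lw([118.5,0,140]),rot(25)),(lw([118.5,25,153]),rot(25)),(lw([118.5,56,144]),rot(25))]+arc([-42,-40,-36],[54,48,44],x=119))
```

```text
t 16.8 tcpL [119.87 -11.29 125.18] corner [119.87 -21.28 120.56] r 45.801818016495595 phi 27.678341140291362 F [-0.94 -0.85  2.84] Flamp [-1.11, -0.6, 2.84] op 0.0009148914165503691 tilt 24.83830522902474
[{"x": -8.7, "y": -1.3, "z": -16.5, "rx": 0.0, "ry": 0.2, "rz": -0.3, "gripper": 1}, {"x": -1.2, "y": -0.0, "z": -28.2, "rx": 0.0, "ry": 0.0, "rz": 0.0, "gripper": 1}, {"x": 21.3, "y": 0.0, "z": -24.3, "rx": 0.0, "ry": 0.0, "rz": 0.0, "gripper": 1}, {"x": 13.2, "y": 0.5, "z": 17.1, "rx": 0.0, "ry": 0.0, "rz": 0.0, "gripper": 1}, {"x": 0.8, "y": 0.0, "z": 6.2, "rx": 0.0, "ry": 0.0, "rz": 0.0, "gripper": 1}, {"x": -1.0, "y": -0.0, "z": 5.0, "rx": 0.0, "ry": 0.0, "rz": 0.0, "gripper": 1}]
```

Emit:
send_rows:
  increments:
    - {"x":-8.7,"y":-1.3,"z":-16.5,"rx":0,"ry":0.2,"rz":-0.3,"gripper":1}
    - {"x":-1,"y":0,"z":-28,"rx":0,"ry":0,"rz":0,"gripper":1}
    - {"x":21.5,"y":0,"z":-24,"rx":0,"ry":0,"rz":0,"gripper":1}

```text
time_s: 17.18
tcp_pos: [522.3, -15.4, 146.0]
tool_rot: [[-0.099, 0.972, 0.214], [0.412, 0.236, -0.88], [-0.906, 0.001, -0.423]]
force: [0.3, 0.3, -0.1]
opening: 0.004
```

Run:
```python
from h import *
cv2.imwrite("pics/scene8.png",bot.get_image("scene")[:,:,::-1])
crop("pics/scene8.png","pics/sc9.png",290,185,370,265,8)
st()
plan(arc([-42,-40,-36,-30,-24,-18],[54,48,44,43.5,43.5,43.5],x=119))
```

```text
t 17.225 tcpL [117.57  60.95 143.72] corner [117.56  51.   139.01] r 78.00034276290535 phi -40.83671649384686 F [-0.    2.24 -1.53] Flamp [0.53, 2.18, -1.53] op 0.0005753436419843842 tilt 25.317395486521796
[{"x": 10.8, "y": 1.5, "z": 21.5, "rx": -0.1, "ry": -0.3, "rz": 0.1, "gripper": 1}, {"x": 0.8, "y": 0.0, "z": 6.2, "rx": 0.0, "ry": 0.0, "rz": 0.0, "gripper": 1}, {"x": -1.0, "y": -0.0, "z": 5.0, "rx": 0.0, "ry": 0.0, "rz": 0.0, "gripper": 1}, {"x": -3.6, "y": -0.0, "z": 2.9, "rx": 0.0, "ry": 0.0, "rz": 0.0, "gripper": 1}, {"x": -3.6, "y": 0.0, "z": 2.8, "rx": 0.0, "ry": 0.0, "rz": 0.0, "gripper": 1}, {"x": -3.3, "y": 0.0, "z": 3.2, "rx": 0.0, "ry": 0.0, "rz": 0.0, "gripper": 1}]
```

View pics/sc9.png

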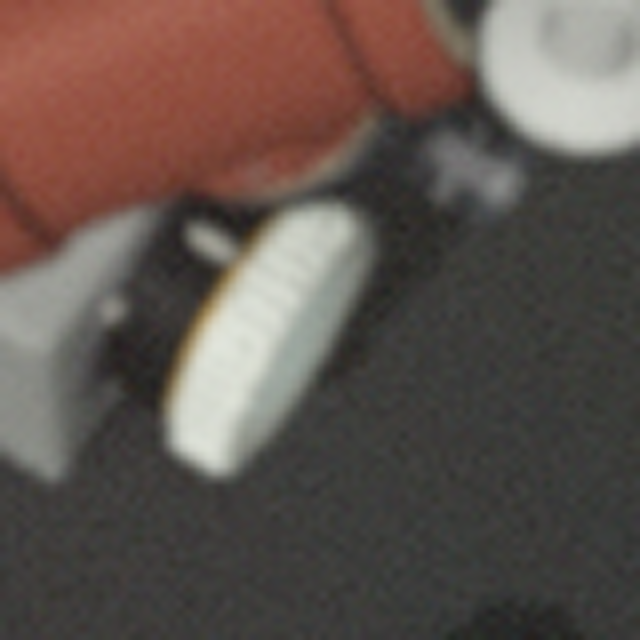

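The brass edge is wider but the mark isn't visible yet. Next stroke.

Emit:
send_rows:
  increments:
    - {"x":10.8,"y":1,"z":21.5,"rx":0,"ry":-0.3,"rz":0,"gripper":1}
    - {"x":0.8,"y":0,"z":6.2,"rx":0,"ry":0,"rz":0,"gripper":1}
    - {"x":-1,"y":0,"z":5,"rx":0,"ry":0,"rz":0,"gripper":1}
    - {"x":-3.6,"y":0,"z":2.9,"rx":0,"ry":0,"rz":0,"gripper":1}
    - {"x":-3.4,"y":0,"z":3,"rx":0,"ry":0,"rz":0,"gripper":1}
    - {"x":-3.1,"y":0,"z":3.5,"rx":0,"ry":0,"rz":0,"gripper":1}
    - {"x":-2.6,"y":0,"z":3.7,"rx":0,"ry":0,"rz":0,"gripper":1}

```text
time_s: 18.1
tcp_pos: [531.3, -53.8, 128.0]
tool_rot: [[-0.104, 0.971, 0.217], [0.413, 0.24, -0.878], [-0.905, -0.002, -0.426]]
force: [-2.0, 1.9, 3.5]
opening: -0.003
```

Run:
```python
from h import *
st()
```

```text
t 18.1 tcpL [118.89  17.36 128.02] corner [118.9    7.41 123.33] r 43.96067118653979 phi -9.707832101796042 F [-1.98  1.88  3.51] Flamp [-1.47, 2.3, 3.51] op -0.0025492553278316384 tilt 25.216347841700642
```

Emit:
send_rows:
  increments:
    - {"x":-2.1,"y":0,"z":3.8,"rx":0,"ry":-0.2,"rz":0,"gripper":1}
    - {"x":-1.7,"y":0,"z":4,"rx":0,"ry":0,"rz":0,"gripper":1}
    - {"x":-1.3,"y":0,"z":4.3,"rx":0,"ry":0,"rz":0,"gripper":1}
    - {"x":-0.8,"y":0,"z":4.5,"rx":0,"ry":0,"rz":0,"gripper":1}
    - {"x":-0.3,"y":0,"z":4.6,"rx":0,"ry":0,"rz":0,"gripper":1}
    - {"x":0,"y":0,"z":4.6,"rx":0,"ry":0,"rz":0,"gripper":1}

```text
time_s: 18.85
tcp_pos: [539.2, -83.4, 123.9]
tool_rot: [[-0.1, 0.971, 0.217], [0.405, 0.239, -0.882], [-0.909, -0.0, -0.417]]
force: [-1.1, -0.9, 5.8]
opening: -0.001
```

Run:
```python
from h import *
st()
```

```text
t 18.85 tcpL [119.49 -13.24 123.93] corner [119.5  -23.24 119.34] r 45.6880200155676 phi 30.57098648391125 F [-1.06 -0.91  5.76] Flamp [-1.25, -0.63, 5.76] op -0.0014644528878612487 tilt 24.6508642621976
```

Emit:
send_rows:
  increments:
    - {"x":-9,"y":-1,"z":-18,"rx":0,"ry":0.2,"rz":0,"gripper":1}
    - {"x":-1,"y":0,"z":-28,"rx":0,"ry":0,"rz":0,"gripper":1}
    - {"x":21.5,"y":0,"z":-24,"rx":0,"ry":0,"rz":0,"gripper":1}

```text
time_s: 19.23
tcp_pos: [522.3, -16.4, 143.6]
tool_rot: [[-0.098, 0.972, 0.214], [0.408, 0.235, -0.882], [-0.908, 0.001, -0.42]]
force: [-0.6, 0.1, 0.6]
opening: 0.0
```

Run:
```python
from h import *
cv2.imwrite("pics/scene9.png",bot.get_image("scene")[:,:,::-1])
crop("pics/scene9.png","pics/sc10.png",290,185,370,265,8)
st()
plan(arc([-42,-40,-36,-30,-24,-18],[54,48,44,43.5,43.5,43.5],x=119))
```

```text
t 19.275 tcpL [117.36  60.04 141.25] corner [117.35  50.07 136.58] r 75.55814983267477 phi -41.50782411450493 F [ 0.18  3.43 -1.2 ] Flamp [1.0, 3.29, -1.2] op -0.003616857063979619 tilt 25.094277996621354
[{"x": 9.0, "y": 1.7, "z": 19.6, "rx": -0.1, "ry": -0.1, "rz": 0.1, "gripper": 1}, {"x": 0.8, "y": 0.0, "z": 6.2, "rx": 0.0, "ry": 0.0, "rz": 0.0, "gripper": 1}, {"x": -1.0, "y": -0.0, "z": 5.0, "rx": 0.0, "ry": 0.0, "rz": 0.0, "gripper": 1}, {"x": -3.6, "y": -0.0, "z": 2.9, "rx": 0.0, "ry": 0.0, "rz": 0.0, "gripper": 1}, {"x": -3.6, "y": 0.0, "z": 2.8, "rx": 0.0, "ry": 0.0, "rz": 0.0, "gripper": 1}, {"x": -3.3, "y": 0.0, "z": 3.2, "rx": 0.0, "ry": 0.0, "rz": 0.0, "gripper": 1}]
```

View pics/sc10.png

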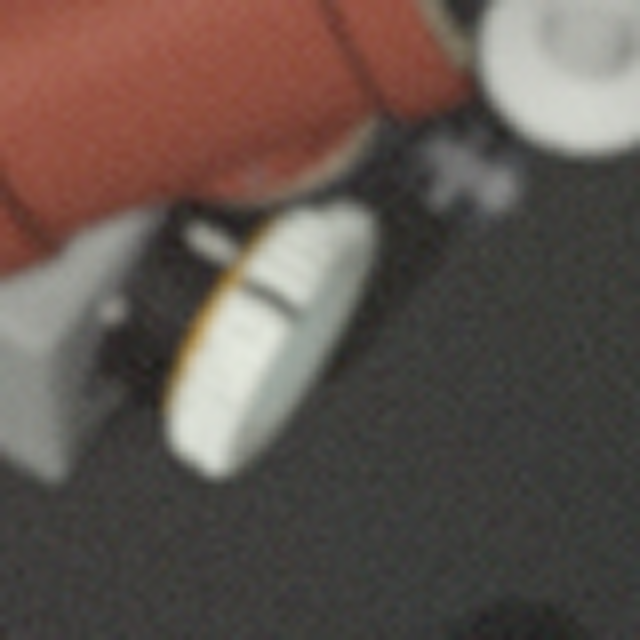

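Run:
```python
from h import *
f=lambda x,y,s,x0,y0:(x/s+x0-.45,y/s+y0-.45)
print(markang(f(265,297,8,290,185)),markang(f(210,242,8,290,185),r=40))
```

```text
(np.float64(8.519857812009363), np.float64(119.10716338481774)) (np.float64(-1.5527474614853503), np.float64(94.46232190095802))
```

One turn is done: the mark is at about +10° relative to the line, so the ring stands near 370°, or roughly 53° per stroke. It needs about 350° more.

Emit:
send_rows:
  increments:
    - {"x":9.5,"y":1.2,"z":19.6,"rx":0,"ry":-0.1,"rz":0,"gripper":1}
    - {"x":0.8,"y":0,"z":6.2,"rx":0,"ry":0,"rz":0,"gripper":1}
    - {"x":-1,"y":0,"z":5,"rx":0,"ry":0,"rz":0,"gripper":1}
    - {"x":-3.6,"y":0,"z":2.9,"rx":0,"ry":0,"rz":0,"gripper":1}
    - {"x":-3.4,"y":0,"z":3,"rx":0,"ry":0,"rz":0,"gripper":1}
    - {"x":-3.1,"y":0,"z":3.5,"rx":0,"ry":0,"rz":0,"gripper":1}
    - {"x":-2.6,"y":0,"z":3.7,"rx":0,"ry":0,"rz":0,"gripper":1}

```text
time_s: 20.15
tcp_pos: [531.3, -53.5, 126.8]
tool_rot: [[-0.103, 0.971, 0.216], [0.413, 0.239, -0.879], [-0.905, -0.002, -0.426]]
force: [-1.3, 1.0, 3.4]
opening: -0.005
```

Run:
```python
from h import *
st()
```

```text
t 20.15 tcpL [118.98  17.66 126.8 ] corner [118.98   7.7  122.12] r 42.819278782873305 phi -10.36533521859045 F [-1.28  1.03  3.39] Flamp [-1.0, 1.3, 3.39] op -0.0049725314617716935 tilt 25.183404370605952
```

Emit:
send_rows:
  increments:
    - {"x":-2.3,"y":0,"z":3.8,"rx":0,"ry":-0.2,"rz":0,"gripper":1}
    - {"x":-1.9,"y":0,"z":4,"rx":0,"ry":0,"rz":0,"gripper":1}
    - {"x":-1.4,"y":0,"z":4.3,"rx":0,"ry":0,"rz":0,"gripper":1}
    - {"x":-0.8,"y":0,"z":4.5,"rx":0,"ry":0,"rz":0,"gripper":1}
    - {"x":-0.3,"y":0,"z":4.6,"rx":0,"ry":0,"rz":0,"gripper":1}
    - {"x":0,"y":0,"z":4.6,"rx":0,"ry":0,"rz":0,"gripper":1}

```text
time_s: 20.9
tcp_pos: [539.6, -83.5, 124.1]
tool_rot: [[-0.099, 0.971, 0.217], [0.404, 0.239, -0.883], [-0.909, 0.001, -0.416]]
force: [-0.2, -0.6, 3.4]
opening: -0.002
```

Emit:
send_rows:
  increments:
    - {"x":-9,"y":-1,"z":-18,"rx":0,"ry":0.2,"rz":0,"gripper":1}
    - {"x":-1,"y":0,"z":-28,"rx":0,"ry":0,"rz":0,"gripper":1}
    - {"x":21.5,"y":0,"z":-24,"rx":0,"ry":0,"rz":0,"gripper":1}

```text
time_s: 21.28
tcp_pos: [522.5, -17.0, 144.3]
tool_rot: [[-0.097, 0.972, 0.214], [0.406, 0.235, -0.883], [-0.909, 0.002, -0.418]]
force: [-1.1, 1.2, -0.4]
opening: 0.004
```

Run:
```python
from h import *
cv2.imwrite("pics/scene10.png",bot.get_image("scene")[:,:,::-1])
crop("pics/scene10.png","pics/sc11.png",290,185,370,265,8)
st()
plan(arc([-42,-40,-36,-30,-24,-18],[54,48,44,43.5,43.5,43.5],x=119.5))
```

```text
t 21.325 tcpL [117.34  59.39 141.88] corner [117.32  49.41 137.23] r 75.61227184754482 phi -40.806924619650864 F [ 0.27  2.7  -1.62] Flamp [0.9, 2.56, -1.62] op -0.002584606367520557 tilt 24.967584484119868
[{"x": 9.9, "y": 2.2, "z": 19.3, "rx": -0.1, "ry": 0.0, "rz": 0.1, "gripper": 1}, {"x": 0.8, "y": 0.0, "z": 6.2, "rx": 0.0, "ry": 0.0, "rz": 0.0, "gripper": 1}, {"x": -1.0, "y": -0.0, "z": 5.0, "rx": 0.0, "ry": 0.0, "rz": 0.0, "gripper": 1}, {"x": -3.6, "y": -0.0, "z": 2.9, "rx": 0.0, "ry": 0.0, "rz": 0.0, "gripper": 1}, {"x": -3.6, "y": 0.0, "z": 2.8, "rx": 0.0, "ry": 0.0, "rz": 0.0, "gripper": 1}, {"x": -3.3, "y": 0.0, "z": 3.2, "rx": 0.0, "ry": 0.0, "rz": 0.0, "gripper": 1}]
```

View pics/sc11.png

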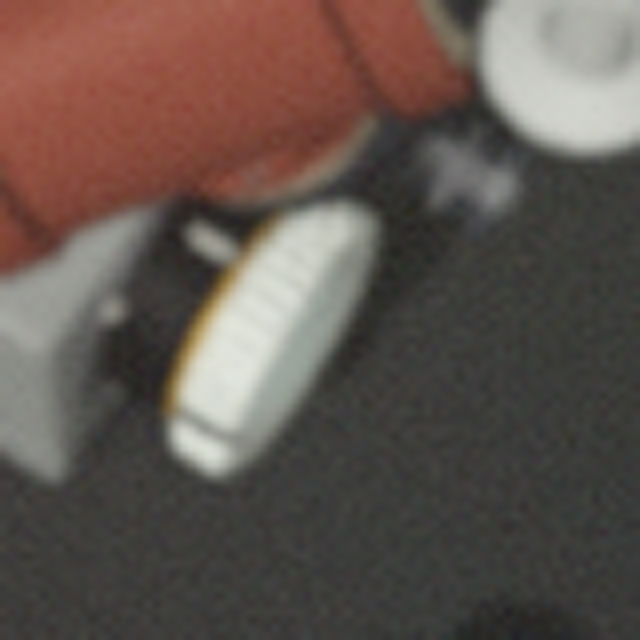

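Run:
```python
from h import *
f=lambda x,y,s,x0,y0:(x/s+x0-.45,y/s+y0-.45)
print(markang(f(208,425,8,290,185)))
```

```text
(np.float64(65.29022509637736), np.float64(122.1433239311375))
```

Emit:
send_rows:
  increments:
    - {"x":9.9,"y":1.4,"z":19.3,"rx":0,"ry":0,"rz":0,"gripper":1}
    - {"x":0.8,"y":0,"z":6.2,"rx":0,"ry":0,"rz":0,"gripper":1}
    - {"x":-1,"y":0,"z":5,"rx":0,"ry":0,"rz":0,"gripper":1}
    - {"x":-3.6,"y":0,"z":2.9,"rx":0,"ry":0,"rz":0,"gripper":1}
    - {"x":-3.4,"y":0,"z":3,"rx":0,"ry":0,"rz":0,"gripper":1}
    - {"x":-3.1,"y":0,"z":3.5,"rx":0,"ry":0,"rz":0,"gripper":1}
    - {"x":-2.6,"y":0,"z":3.7,"rx":0,"ry":0,"rz":0,"gripper":1}

```text
time_s: 22.2
tcp_pos: [531.2, -53.4, 127.9]
tool_rot: [[-0.105, 0.971, 0.214], [0.416, 0.239, -0.878], [-0.903, -0.003, -0.429]]
force: [-1.4, 1.0, 3.5]
opening: -0.0
```

Emit:
send_rows:
  increments:
    - {"x":-2.2,"y":0,"z":3.8,"rx":0,"ry":-0.2,"rz":0,"gripper":1}
    - {"x":-1.8,"y":0,"z":4,"rx":0,"ry":0,"rz":0,"gripper":1}
    - {"x":-1.3,"y":0,"z":4.3,"rx":0,"ry":0,"rz":0,"gripper":1}
    - {"x":-0.8,"y":0,"z":4.5,"rx":0,"ry":0,"rz":0,"gripper":1}
    - {"x":-0.3,"y":0,"z":4.6,"rx":0,"ry":0,"rz":0,"gripper":1}
    - {"x":0,"y":0,"z":4.6,"rx":0,"ry":0,"rz":0,"gripper":1}

```text
time_s: 22.95
tcp_pos: [539.2, -83.4, 123.9]
tool_rot: [[-0.1, 0.971, 0.215], [0.408, 0.237, -0.882], [-0.908, -0.001, -0.42]]
force: [-1.5, -0.7, 6.3]
opening: 0.002
```

Emit:
send_rows:
  increments:
    - {"x":-9,"y":-1,"z":-18,"rx":0,"ry":0.2,"rz":0,"gripper":1}
    - {"x":-1,"y":0,"z":-28,"rx":0,"ry":0,"rz":0,"gripper":1}
    - {"x":21.5,"y":0,"z":-24,"rx":0,"ry":0,"rz":0,"gripper":1}

```text
time_s: 23.32
tcp_pos: [522.4, -16.3, 143.9]
tool_rot: [[-0.098, 0.972, 0.212], [0.411, 0.233, -0.881], [-0.906, 0.001, -0.423]]
force: [0.6, 0.5, 0.3]
opening: 0.001
```

Run:
```python
from h import *
st()
plan(arc([-42,-40,-36,-30,-24,-18],[54,48,44,43.5,43.5,43.5],x=119.5))
```

```text
t 23.325 tcpL [119.2   55.87 143.94] corner [119.15  45.9  139.29] r 74.97878136836744 phi -37.742954738704235 F [0.57 0.54 0.32] Flamp [0.68, 0.39, 0.32] op 0.001348419382496205 tilt 24.996746900845874
[{"x": 13.2, "y": 0.3, "z": 16.9, "rx": -0.3, "ry": 0.0, "rz": -0.2, "gripper": 1}, {"x": 0.8, "y": 0.0, "z": 6.2, "rx": 0.0, "ry": 0.0, "rz": 0.0, "gripper": 1}, {"x": -1.0, "y": -0.0, "z": 5.0, "rx": 0.0, "ry": 0.0, "rz": 0.0, "gripper": 1}, {"x": -3.6, "y": -0.0, "z": 2.9, "rx": 0.0, "ry": 0.0, "rz": 0.0, "gripper": 1}, {"x": -3.6, "y": 0.0, "z": 2.8, "rx": 0.0, "ry": 0.0, "rz": 0.0, "gripper": 1}, {"x": -3.3, "y": 0.0, "z": 3.2, "rx": 0.0, "ry": 0.0, "rz": 0.0, "gripper": 1}]
```

Emit:
send_rows:
  increments:
    - {"x":13.2,"y":0,"z":16.9,"rx":-0.3,"ry":0,"rz":-0.2,"gripper":1}
    - {"x":0.8,"y":0,"z":6.2,"rx":0,"ry":0,"rz":0,"gripper":1}
    - {"x":-1,"y":0,"z":5,"rx":0,"ry":0,"rz":0,"gripper":1}
    - {"x":-3.6,"y":0,"z":2.9,"rx":0,"ry":0,"rz":0,"gripper":1}
    - {"x":-3.4,"y":0,"z":3,"rx":0,"ry":0,"rz":0,"gripper":1}
    - {"x":-3.1,"y":0,"z":3.5,"rx":0,"ry":0,"rz":0,"gripper":1}
    - {"x":-2.6,"y":0,"z":3.7,"rx":0,"ry":0,"rz":0,"gripper":1}

```text
time_s: 24.2
tcp_pos: [531.2, -52.5, 126.7]
tool_rot: [[-0.102, 0.97, 0.218], [0.412, 0.241, -0.879], [-0.905, 0.0, -0.425]]
force: [-1.0, 0.7, 0.7]
opening: 0.002
```

Run:
```python
from h import *
st()
```

```text
t 24.2 tcpL [119.11  18.59 126.7 ] corner [119.14   8.63 122.02] r 42.90209050167148 phi -11.606019236282892 F [-0.97  0.72  0.73] Flamp [-0.77, 0.94, 0.73] op 0.0016467443463380447 tilt 25.13430966877983
```

Emit:
send_rows:
  increments:
    - {"x":-2.2,"y":0,"z":3.8,"rx":0,"ry":-0.2,"rz":0,"gripper":1}
    - {"x":-1.8,"y":0,"z":4,"rx":0,"ry":0,"rz":0,"gripper":1}
    - {"x":-1.3,"y":0,"z":4.3,"rx":0,"ry":0,"rz":0,"gripper":1}
    - {"x":-0.9,"y":0,"z":4.5,"rx":0,"ry":0,"rz":0,"gripper":1}
    - {"x":-0.4,"y":0,"z":4.6,"rx":0,"ry":0,"rz":0,"gripper":1}
    - {"x":-0.2,"y":0,"z":4.6,"rx":0,"ry":0,"rz":0,"gripper":1}

```text
time_s: 24.95
tcp_pos: [539.4, -81.3, 124.9]
tool_rot: [[-0.099, 0.97, 0.22], [0.407, 0.241, -0.881], [-0.908, 0.003, -0.418]]
force: [-1.6, -0.3, 3.8]
opening: 0.002
```

Emit:
send_rows:
  increments:
    - {"x":-9,"y":-1,"z":-18,"rx":0,"ry":0.2,"rz":0,"gripper":1}
    - {"x":-1,"y":0,"z":-28,"rx":0,"ry":0,"rz":0,"gripper":1}
    - {"x":21.5,"y":0,"z":-24,"rx":0,"ry":0,"rz":0,"gripper":1}

```text
time_s: 25.32
tcp_pos: [522.4, -14.8, 145.9]
tool_rot: [[-0.096, 0.971, 0.217], [0.409, 0.237, -0.881], [-0.908, 0.005, -0.42]]
force: [0.5, 0.1, -0.1]
opening: 0.001
```

Run:
```python
from h import *
st()
plan(arc([-42,-40],[54,48],x=119.5))
```

```text
t 25.325 tcpL [119.58  57.36 145.87] corner [119.59  47.37 141.25] r 77.4335017126275 phi -37.720543609416886 F [ 0.5   0.06 -0.14] Flamp [0.5, -0.06, -0.14] op 0.0005254272801081308 tilt 24.835028395145535
[{"x": 14.4, "y": -0.2, "z": 19.1, "rx": 0.1, "ry": 0.2, "rz": -0.3, "gripper": 1}, {"x": 0.8, "y": 0.0, "z": 6.2, "rx": 0.0, "ry": 0.0, "rz": 0.0, "gripper": 1}]
```

Estimated at 537°. Next is stroke 11.

Emit:
send_rows:
  increments:
    - {"x":14.4,"y":0,"z":19.1,"rx":0,"ry":0.2,"rz":-0.3,"gripper":1}
    - {"x":0.8,"y":0,"z":6.2,"rx":0,"ry":0,"rz":0,"gripper":1}
    - {"x":-1,"y":0,"z":5,"rx":0,"ry":0,"rz":0,"gripper":1}
    - {"x":-3.6,"y":0,"z":2.9,"rx":0,"ry":0,"rz":0,"gripper":1}
    - {"x":-3.4,"y":0,"z":3,"rx":0,"ry":0,"rz":0,"gripper":1}
    - {"x":-3.1,"y":0,"z":3.5,"rx":0,"ry":0,"rz":0,"gripper":1}
    - {"x":-2.6,"y":0,"z":3.7,"rx":0,"ry":0,"rz":0,"gripper":1}

```text
time_s: 26.2
tcp_pos: [532.4, -51.1, 129.6]
tool_rot: [[-0.099, 0.97, 0.222], [0.41, 0.243, -0.879], [-0.907, 0.004, -0.421]]
force: [0.1, 0.0, 0.6]
opening: 0.001
```

Run:
```python
from h import *
st()
```

```text
t 26.2 tcpL [120.59  19.69 129.58] corner [120.65   9.72 124.95] r 45.9886833454398 phi -12.196398409555346 F [0.12 0.04 0.64] Flamp [0.12, 0.01, 0.64] op 0.0005767074218867585 tilt 24.9173204826513
```

Emit:
send_rows:
  increments:
    - {"x":-2.2,"y":0,"z":3.8,"rx":0,"ry":-0.2,"rz":0,"gripper":1}
    - {"x":-1.8,"y":0,"z":4,"rx":0,"ry":0,"rz":0,"gripper":1}
    - {"x":-1.3,"y":0,"z":4.3,"rx":0,"ry":0,"rz":0,"gripper":1}
    - {"x":-0.9,"y":0,"z":4.5,"rx":0,"ry":0,"rz":0,"gripper":1}
    - {"x":-0.4,"y":0,"z":4.6,"rx":0,"ry":0,"rz":0,"gripper":1}
    - {"x":-0.2,"y":0,"z":4.6,"rx":0,"ry":0,"rz":0,"gripper":1}

```text
time_s: 26.95
tcp_pos: [539.5, -78.4, 125.8]
tool_rot: [[-0.098, 0.97, 0.222], [0.407, 0.243, -0.881], [-0.908, 0.004, -0.418]]
force: [-1.6, 0.4, 2.1]
opening: -0.001
```

Emit:
send_rows:
  increments:
    - {"x":-9,"y":-1,"z":-18,"rx":0,"ry":0.2,"rz":0,"gripper":1}
    - {"x":-1,"y":0,"z":-28,"rx":0,"ry":0,"rz":0,"gripper":1}
    - {"x":21.5,"y":0,"z":-24,"rx":0,"ry":0,"rz":0,"gripper":1}

```text
time_s: 27.32
tcp_pos: [522.5, -11.5, 147.6]
tool_rot: [[-0.095, 0.971, 0.22], [0.41, 0.239, -0.88], [-0.907, 0.007, -0.421]]
force: [-0.3, 0.4, -0.1]
opening: 0.002
```

Run:
```python
from h import *
cv2.imwrite("pics/scene11.png",bot.get_image("scene")[:,:,::-1])
crop("pics/scene11.png","pics/sc12.png",290,185,370,265,8)
st()
plan(arc([-42,-40],[54,48],x=119.5))
```

```text
t 27.375 tcpL [118.73  64.71 145.27] corner [118.79  54.75 140.59] r 81.66499086314519 phi -42.1037228261163 F [ 0.53  1.8  -0.63] Flamp [0.94, 1.62, -0.63] op -0.0003728761787495261 tilt 25.17415857800983
[{"x": 10.6, "y": 0.6, "z": 25.6, "rx": 0.3, "ry": -0.2, "rz": -0.0, "gripper": 1}, {"x": 0.8, "y": 0.0, "z": 6.2, "rx": 0.0, "ry": 0.0, "rz": 0.0, "gripper": 1}]
```

View pics/sc12.png

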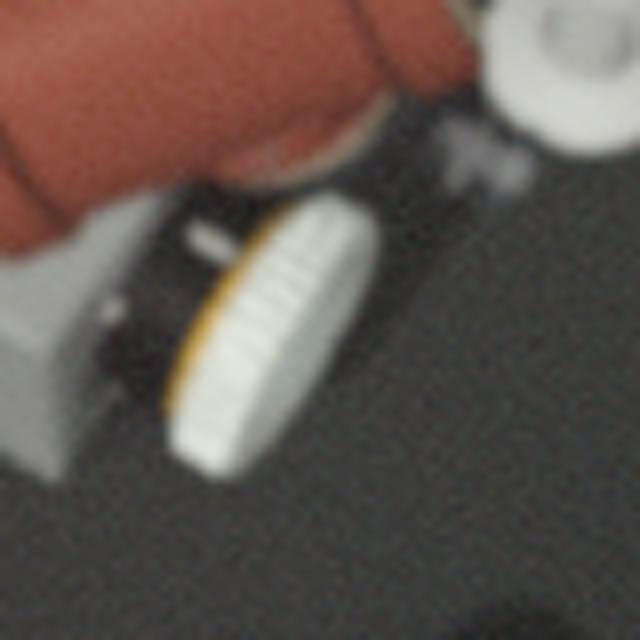

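Stroke 11 was only partly in contact, so the estimate is about 565°. I'll re-seat the approach.

Emit:
send_rows:
  increments:
    - {"x":10.6,"y":0.6,"z":25.6,"rx":0.2,"ry":-0.2,"rz":0,"gripper":1}
    - {"x":0.8,"y":0,"z":6.2,"rx":0,"ry":0,"rz":0,"gripper":1}

```text
time_s: 27.62
tcp_pos: [525.9, -28.7, 122.6]
tool_rot: [[-0.1, 0.97, 0.221], [0.41, 0.243, -0.879], [-0.907, 0.003, -0.422]]
force: [-0.6, -0.3, -0.2]
opening: -0.005
```

Run:
```python
from h import *
st()
plan(arc([-36,-30,-24,-18,-12],[44,43.2,43.2,43.2,43.2],x=120))
```

```text
t 27.625 tcpL [119.57  43.04 122.56] corner [119.63  33.06 117.92] r 50.30879451636174 phi -41.0883090866557 F [-0.64 -0.3  -0.19] Flamp [-0.69, -0.14, -0.19] op -0.0045975287416744675 tilt 24.949419263714223
[{"x": -0.9, "y": 0.4, "z": 7.5, "rx": 0.3, "ry": 0.1, "rz": -0.0, "gripper": 1}, {"x": -3.4, "y": 0.0, "z": 3.1, "rx": 0.0, "ry": 0.0, "rz": 0.0, "gripper": 1}, {"x": -3.6, "y": 0.0, "z": 2.8, "rx": 0.0, "ry": 0.0, "rz": 0.0, "gripper": 1}, {"x": -3.3, "y": -0.0, "z": 3.1, "rx": 0.0, "ry": 0.0, "rz": 0.0, "gripper": 1}, {"x": -2.9, "y": -0.0, "z": 3.5, "rx": 0.0, "ry": 0.0, "rz": 0.0, "gripper": 1}]
```

Emit:
send_rows:
  increments:
    - {"x":-0.9,"y":0.2,"z":7.5,"rx":0.2,"ry":0.1,"rz":0,"gripper":1}
    - {"x":-3.4,"y":0,"z":3.1,"rx":0,"ry":0,"rz":0,"gripper":1}
    - {"x":-3.5,"y":0,"z":3,"rx":0,"ry":0,"rz":0,"gripper":1}
    - {"x":-3,"y":0,"z":3.3,"rx":0,"ry":0,"rz":0,"gripper":1}
    - {"x":-2.6,"y":0,"z":3.7,"rx":0,"ry":0,"rz":0,"gripper":1}

```text
time_s: 28.25
tcp_pos: [533.2, -53.6, 128.8]
tool_rot: [[-0.098, 0.971, 0.218], [0.411, 0.239, -0.88], [-0.906, 0.004, -0.423]]
force: [-0.5, 0.3, 0.1]
opening: 0.001
```

Run:
```python
from h import *
st()
```

```text
t 28.25 tcpL [120.79  17.04 128.84] corner [120.82   7.07 124.19] r 44.75386671572 phi -9.086330497887975 F [-0.55  0.35  0.06] Flamp [-0.45, 0.47, 0.06] op 0.00109917700058702 tilt 25.00596129181699
```

Emit:
send_rows:
  increments:
    - {"x":-1.2,"y":-0.2,"z":4,"rx":0,"ry":0,"rz":0,"gripper":1}
    - {"x":-1.2,"y":0,"z":4.2,"rx":0,"ry":0,"rz":0,"gripper":1}
    - {"x":-0.9,"y":0,"z":4.4,"rx":0,"ry":0,"rz":0,"gripper":1}

```text
time_s: 28.62
tcp_pos: [536.8, -66.7, 128.5]
tool_rot: [[-0.097, 0.971, 0.219], [0.413, 0.24, -0.879], [-0.906, 0.005, -0.424]]
force: [-2.4, 0.9, 4.9]
opening: -0.003
```

Run:
```python
from h import *
st()
```

```text
t 28.625 tcpL [121.13   3.51 128.52] corner [121.17  -6.45 123.85] r 44.325357022173485 phi 8.367257034643806 F [-2.42  0.85  4.92] Flamp [-2.14, 1.41, 4.92] op -0.003105457822419745 tilt 25.090087690003156
```

Emit:
send_rows:
  increments:
    - {"x":-0.7,"y":0,"z":4.5,"rx":0,"ry":0,"rz":0,"gripper":1}
    - {"x":-0.3,"y":0,"z":4.6,"rx":0,"ry":0,"rz":0,"gripper":1}
    - {"x":-0.1,"y":0,"z":4.6,"rx":0,"ry":0,"rz":0,"gripper":1}

```text
time_s: 29.0
tcp_pos: [540.5, -80.8, 124.7]
tool_rot: [[-0.096, 0.971, 0.22], [0.412, 0.24, -0.879], [-0.906, 0.006, -0.423]]
force: [-0.8, -1.2, 4.7]
opening: -0.001
```

Run:
```python
from h import *
st()
plan([(lw([118.5,0,140]),rot(25)),(lw([118.5,25,153]),rot(25)),(lw([118.5,56,144]),rot(25))]+arc([-42,-40,-36],[54,48,44],x=119))
```

```text
t 29.0 tcpL [121.38 -11.03 124.68] corner [121.42 -21.   120.03] r 45.206588115843765 phi 27.6832913794895 F [-0.78 -1.25  4.66] Flamp [-1.05, -1.02, 4.66] op -0.0014303851644102633 tilt 25.01001160662629
[{"x": -9.2, "y": -2.8, "z": -16.5, "rx": 0.2, "ry": -0.0, "rz": -0.3, "gripper": 1}, {"x": -1.2, "y": -0.0, "z": -28.2, "rx": 0.0, "ry": 0.0, "rz": 0.0, "gripper": 1}, {"x": 21.3, "y": 0.0, "z": -24.3, "rx": 0.0, "ry": 0.0, "rz": 0.0, "gripper": 1}, {"x": 13.2, "y": 0.5, "z": 17.1, "rx": 0.0, "ry": 0.0, "rz": 0.0, "gripper": 1}, {"x": 0.8, "y": 0.0, "z": 6.2, "rx": 0.0, "ry": 0.0, "rz": 0.0, "gripper": 1}, {"x": -1.0, "y": -0.0, "z": 5.0, "rx": 0.0, "ry": 0.0, "rz": 0.0, "gripper": 1}]
```

Emit:
send_rows:
  increments:
    - {"x":-9.2,"y":-2,"z":-16.5,"rx":0.2,"ry":0,"rz":-0.3,"gripper":1}
    - {"x":-1,"y":0,"z":-28,"rx":0,"ry":0,"rz":0,"gripper":1}
    - {"x":21.5,"y":0,"z":-24,"rx":0,"ry":0,"rz":0,"gripper":1}
    - {"x":13.2,"y":0,"z":17.5,"rx":0,"ry":0,"rz":0,"gripper":1}
    - {"x":0.8,"y":0,"z":6.2,"rx":0,"ry":0,"rz":0,"gripper":1}

```text
time_s: 29.62
tcp_pos: [525.2, -28.4, 120.9]
tool_rot: [[-0.101, 0.971, 0.216], [0.41, 0.239, -0.88], [-0.906, -0.0, -0.422]]
force: [-0.7, 0.9, 0.1]
opening: 0.001
```

Run:
```python
from h import *
cv2.imwrite("pics/scene12.png",bot.get_image("scene")[:,:,::-1])
crop("pics/scene12.png","pics/sc13.png",290,185,370,265,8)
st()
plan(arc([-36,-30,-24,-18,-12],[44,43,43,43,43],x=119.5))
```

```text
t 29.675 tcpL [119.28  42.79 121.21] corner [119.27  32.82 116.57] r 49.13468453801736 phi -41.90727568258179 F [-0.44  0.09 -0.32] Flamp [-0.41, 0.2, -0.32] op 0.0013747068260620955 tilt 24.96433301009741
[{"x": -2.1, "y": 0.2, "z": 6.7, "rx": -0.0, "ry": 0.0, "rz": -0.0, "gripper": 1}, {"x": -3.3, "y": 0.0, "z": 3.3, "rx": 0.0, "ry": 0.0, "rz": 0.0, "gripper": 1}, {"x": -3.5, "y": -0.0, "z": 2.8, "rx": 0.0, "ry": 0.0, "rz": 0.0, "gripper": 1}, {"x": -3.2, "y": -0.0, "z": 3.1, "rx": 0.0, "ry": 0.0, "rz": 0.0, "gripper": 1}, {"x": -2.9, "y": 0.0, "z": 3.4, "rx": 0.0, "ry": 0.0, "rz": 0.0, "gripper": 1}]
```

View pics/sc13.png

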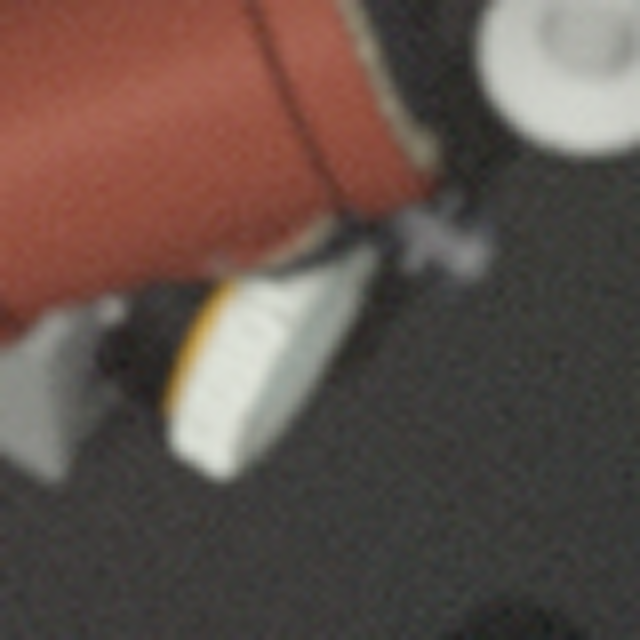

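Emit:
send_rows:
  increments:
    - {"x":-2,"y":0,"z":6.9,"rx":0,"ry":0,"rz":0,"gripper":1}
    - {"x":-3.3,"y":0,"z":3.3,"rx":0,"ry":0,"rz":0,"gripper":1}
    - {"x":-3.4,"y":0,"z":3,"rx":0,"ry":0,"rz":0,"gripper":1}
    - {"x":-3,"y":0,"z":3.4,"rx":0,"ry":0,"rz":0,"gripper":1}
    - {"x":-2.5,"y":0,"z":3.7,"rx":0,"ry":0,"rz":0,"gripper":1}

```text
time_s: 30.3
tcp_pos: [533.1, -55.2, 128.0]
tool_rot: [[-0.098, 0.972, 0.215], [0.413, 0.236, -0.88], [-0.906, 0.002, -0.424]]
force: [-0.9, 1.0, 1.5]
opening: 0.0
```

Run:
```python
from h import *
st()
```

```text
t 30.3 tcpL [120.24  15.54 128.  ] corner [120.22   5.58 123.33] r 43.6890812050534 phi -7.340719801468969 F [-0.94  1.02  1.46] Flamp [-0.67, 1.21, 1.46] op 0.00044050777781022034 tilt 25.099776828183852
```

Contact is good. I'll finish this stroke, then look.

Emit:
send_rows:
  increments:
    - {"x":-1.9,"y":-0.2,"z":4,"rx":0,"ry":0,"rz":0,"gripper":1}
    - {"x":-1.5,"y":0,"z":4.2,"rx":0,"ry":0,"rz":0,"gripper":1}
    - {"x":-1,"y":0,"z":4.4,"rx":0,"ry":0,"rz":0,"gripper":1}
    - {"x":-0.6,"y":0,"z":4.5,"rx":0,"ry":0,"rz":0,"gripper":1}
    - {"x":-9,"y":-1,"z":-14,"rx":0,"ry":0,"rz":0,"gripper":1}
    - {"x":-1,"y":0,"z":-28,"rx":0,"ry":0,"rz":0,"gripper":1}
    - {"x":15,"y":0,"z":-24,"rx":0,"ry":0,"rz":0,"gripper":1}

```text
time_s: 31.18
tcp_pos: [522.5, -14.2, 151.3]
tool_rot: [[-0.095, 0.973, 0.212], [0.411, 0.233, -0.881], [-0.907, 0.004, -0.422]]
force: [0.2, -0.3, -0.1]
opening: 0.002
```

Run:
```python
from h import *
cv2.imwrite("pics/scene13.png",bot.get_image("scene")[:,:,::-1])
cv2.imwrite("pics/top13.png",bot.get_image("top")[:,:,::-1])
crop("pics/scene13.png","pics/sc14.png",290,185,370,265,8)
crop("pics/top13.png","pics/tc14.png",300,160,380,240,8)
st()
plan(arc([-42,-40],[54,48],x=119.5))
```

```text
t 31.275 tcpL [118.54  59.99 149.72] corner [118.52  50.03 145.05] r 82.06566246094114 phi -37.56224612071446 F [ 0.22  0.12 -0.96] Flamp [0.25, 0.07, -0.96] op -0.003641699801805195 tilt 25.08332628201283
[{"x": 16.7, "y": 1.0, "z": 23.1, "rx": -0.1, "ry": -0.1, "rz": -0.1, "gripper": 1}, {"x": 0.8, "y": 0.0, "z": 6.2, "rx": 0.0, "ry": 0.0, "rz": 0.0, "gripper": 1}]
```

View pics/sc14.png

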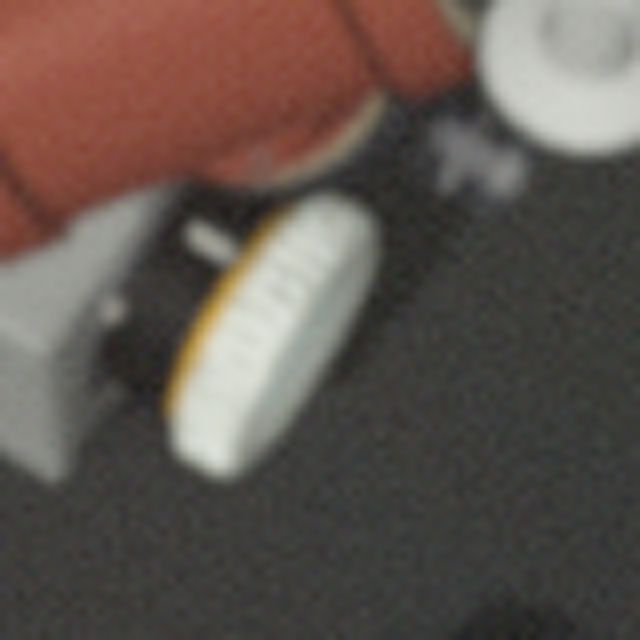

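View pics/tc14.png

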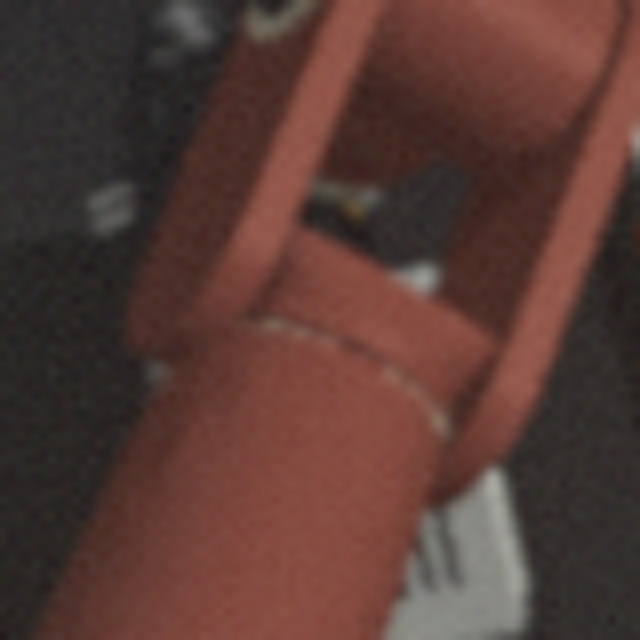

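Run:
```python
from h import *
o=bot.camera_params("scene")["extrinsics"][:3,3]
for a in range(-90,61,10):
    P=lw(C(a,46,120));n=P-lw([120,0,80]);print(a,(proj("scene",P)[0]-[290,185]+.45)*8, np.degrees(np.arcsin(n@(o-P)/np.linalg.norm(n)/np.linalg.norm(o-P))))
```

```text
-90 [353.47 224.39] -21.51918948029539
-80 [353.68 215.88] -11.808904080396205
-70 [351.5  210.93] -2.0164295333250624
-60 [346.94 209.77] 7.852078791948786
-50 [340.09 212.51] 17.787868246805576
-40 [331.11 219.17] 27.776705122091954
-30 [320.26 229.61] 37.79429515616233
-20 [307.84 243.56] 47.79636821171155
-10 [294.25 260.63] 57.69151754764123
0 [279.93 280.26] 67.2466400543256
10 [265.37 301.82] 75.64835339273911
20 [251.06 324.58] 79.48471224807963
30 [237.51 347.74] 74.76402254732248
40 [225.18 370.52] 66.12787825557483
50 [214.48 392.13] 56.508588973009495
60 [205.76 411.85] 46.59264398484656
```

Run:
```python
from h import *
crop("pics/scene13.png","pics/e1.png",320,200,345,230,16)
crop("pics/scene11.png","pics/e2.png",320,200,345,230,16)
a=cv2.imread("pics/e1.png");b=cv2.imread("pics/e2.png");cv2.imwrite("pics/e.png",np.hstack([b,a]))
```

```text
(no output)
```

View pics/e.png

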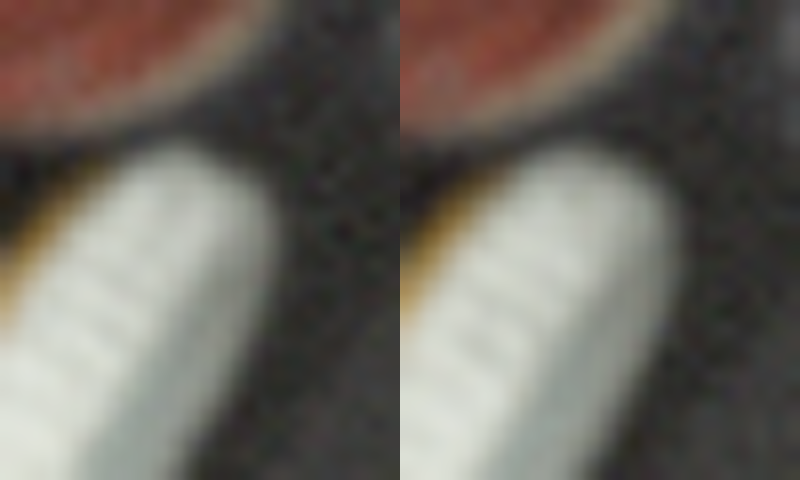

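The mark isn't visible yet, which bounds the ring below about 665°. I'll do a shorter stroke and then look again.

Emit:
send_rows:
  increments:
    - {"x":16.7,"y":0.6,"z":23.1,"rx":0,"ry":0,"rz":0,"gripper":1}
    - {"x":0.8,"y":0,"z":6.2,"rx":0,"ry":0,"rz":0,"gripper":1}

```text
time_s: 31.52
tcp_pos: [526.1, -30.9, 121.9]
tool_rot: [[-0.098, 0.971, 0.217], [0.41, 0.238, -0.88], [-0.907, 0.002, -0.422]]
force: [-0.9, 0.4, -0.3]
opening: 0.004
```

Run:
```python
from h import *
st()
plan(arc([-36,-30,-24,-18,-12],[44,43,43,43,43],x=119.7))
```

```text
t 31.525 tcpL [119.28  40.8  121.94] corner [119.29  30.83 117.3 ] r 48.38759094580465 phi -39.577632539439094 F [-0.94  0.4  -0.32] Flamp [-0.82, 0.61, -0.32] op 0.004005537524003889 tilt 24.962379223537553
[{"x": -0.6, "y": 0.4, "z": 5.2, "rx": 0.0, "ry": 0.0, "rz": -0.1, "gripper": 1}, {"x": -3.3, "y": 0.0, "z": 3.3, "rx": 0.0, "ry": 0.0, "rz": 0.0, "gripper": 1}, {"x": -3.5, "y": -0.0, "z": 2.8, "rx": 0.0, "ry": 0.0, "rz": 0.0, "gripper": 1}, {"x": -3.2, "y": -0.0, "z": 3.1, "rx": 0.0, "ry": 0.0, "rz": 0.0, "gripper": 1}, {"x": -2.9, "y": 0.0, "z": 3.4, "rx": 0.0, "ry": 0.0, "rz": 0.0, "gripper": 1}]
```

Emit:
send_rows:
  increments:
    - {"x":-0.8,"y":0.2,"z":5.2,"rx":0,"ry":0,"rz":0,"gripper":1}
    - {"x":-3.3,"y":0,"z":3.3,"rx":0,"ry":0,"rz":0,"gripper":1}
    - {"x":-3.4,"y":0,"z":3,"rx":0,"ry":0,"rz":0,"gripper":1}
    - {"x":-3,"y":0,"z":3.4,"rx":0,"ry":0,"rz":0,"gripper":1}

```text
time_s: 32.02
tcp_pos: [532.0, -50.1, 127.8]
tool_rot: [[-0.096, 0.971, 0.217], [0.41, 0.237, -0.881], [-0.907, 0.005, -0.421]]
force: [0.8, -0.6, 0.2]
opening: -0.002
```

Run:
```python
from h import *
st()
```

```text
t 32.025 tcpL [120.39  20.8  127.75] corner [120.4   10.82 123.13] r 44.46145629772534 phi -14.082207576413955 F [ 0.85 -0.62  0.25] Flamp [0.68, -0.81, 0.25] op -0.002312834807831872 tilt 24.879201047125044
```

Emit:
send_rows:
  increments:
    - {"x":-6,"y":0,"z":-10,"rx":0,"ry":0,"rz":0,"gripper":1}
    - {"x":3,"y":-1,"z":-28,"rx":0,"ry":0,"rz":0,"gripper":1}
    - {"x":0,"y":0,"z":0,"rx":0,"ry":0,"rz":0,"gripper":1}

```text
time_s: 32.4
tcp_pos: [523.5, -17.8, 148.8]
tool_rot: [[-0.094, 0.972, 0.217], [0.409, 0.236, -0.882], [-0.908, 0.006, -0.419]]
force: [-0.4, -1.1, -0.3]
opening: -0.002
```

Run:
```python
from h import *
cv2.imwrite("pics/scene14.png",bot.get_image("scene")[:,:,::-1])
crop("pics/scene14.png","pics/sc15.png",290,185,370,265,8)
st()
plan(arc([-42,-40],[54,48],x=119.5))
```

```text
t 32.45 tcpL [119.89  53.41 148.46] corner [119.88  43.42 143.85] r 77.21837995434018 phi -34.21878434060241 F [0.58 0.88 0.29] Flamp [0.78, 0.71, 0.29] op -0.00045596517618893536 tilt 24.769327049760314
[{"x": 18.4, "y": -0.5, "z": 16.6, "rx": -0.0, "ry": 0.2, "rz": -0.4, "gripper": 1}, {"x": 0.8, "y": 0.0, "z": 6.2, "rx": 0.0, "ry": 0.0, "rz": 0.0, "gripper": 1}]
```

View pics/sc15.png

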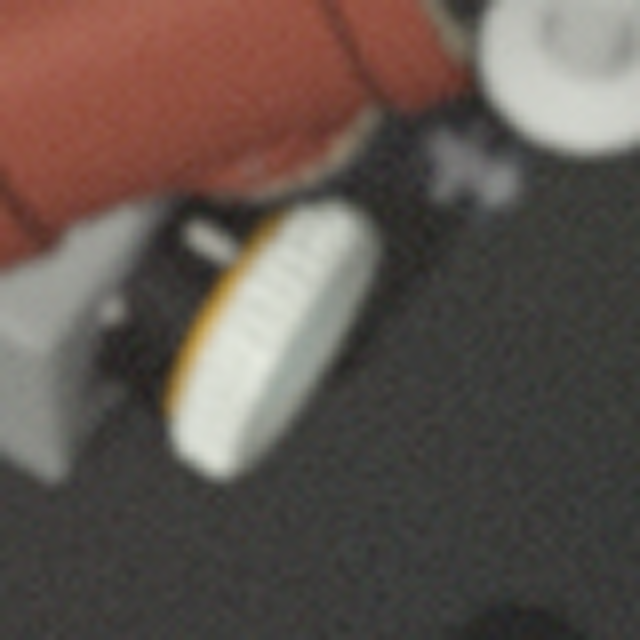

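That stroke hardly touched. I'll go again with more inward bias, in two segments.

Emit:
send_rows:
  increments:
    - {"x":18.4,"y":-0.4,"z":16.6,"rx":0,"ry":0.2,"rz":-0.3,"gripper":1}
    - {"x":0.8,"y":0,"z":6.2,"rx":0,"ry":0,"rz":0,"gripper":1}
    - {"x":-0.8,"y":0,"z":5.5,"rx":0,"ry":0,"rz":0,"gripper":1}
    - {"x":-3.1,"y":0,"z":3.5,"rx":0,"ry":0,"rz":0,"gripper":1}
    - {"x":-3.1,"y":0,"z":3.3,"rx":0,"ry":0,"rz":0,"gripper":1}

```text
time_s: 33.08
tcp_pos: [529.6, -42.5, 123.5]
tool_rot: [[-0.105, 0.971, 0.214], [0.426, 0.239, -0.873], [-0.899, -0.0, -0.439]]
force: [-2.1, 2.6, 3.0]
opening: -0.002
```

Run:
```python
from h import *
st()
```

```text
t 33.075 tcpL [119.94  28.68 123.54] corner [119.94  18.8  118.72] r 43.04212441425392 phi -25.89475720348327 F [-2.1   2.64  3.04] Flamp [-1.41, 3.06, 3.04] op -0.0015651056217081529 tilt 26.01294157060601
```

Emit:
send_rows:
  increments:
    - {"x":-3.2,"y":0,"z":3.4,"rx":0,"ry":-0.8,"rz":0,"gripper":1}
    - {"x":-2.9,"y":0,"z":3.6,"rx":0,"ry":0,"rz":0,"gripper":1}
    - {"x":-2.5,"y":0,"z":3.7,"rx":0,"ry":0,"rz":0,"gripper":1}

```text
time_s: 33.45
tcp_pos: [533.4, -56.6, 127.4]
tool_rot: [[-0.101, 0.971, 0.215], [0.414, 0.238, -0.878], [-0.904, 0.0, -0.427]]
force: [-1.3, 0.9, 3.4]
opening: 0.002
```

Run:
```python
from h import *
st()
```

```text
t 33.45 tcpL [120.28  14.14 127.43] corner [120.28   4.19 122.73] r 42.938321167413164 phi -5.601554911551904 F [-1.35  0.93  3.37] Flamp [-1.08, 1.23, 3.37] op 0.002388674507614358 tilt 25.259100420266687
```

Emit:
send_rows:
  increments:
    - {"x":-6,"y":0,"z":-10,"rx":0,"ry":0,"rz":0,"gripper":1}
    - {"x":3,"y":-1,"z":-28,"rx":0,"ry":0,"rz":0,"gripper":1}
    - {"x":2,"y":0,"z":-6,"rx":0,"ry":0,"rz":0,"gripper":1}

```text
time_s: 33.83
tcp_pos: [523.2, -19.3, 146.9]
tool_rot: [[-0.1, 0.972, 0.213], [0.412, 0.236, -0.88], [-0.906, -0.0, -0.424]]
force: [-0.1, -0.0, 0.3]
opening: -0.001
```

Run:
```python
from h import *
cv2.imwrite("pics/scene15.png",bot.get_image("scene")[:,:,::-1])
crop("pics/scene15.png","pics/sc16.png",290,185,370,265,8)
st()
plan(arc([-42,-40],[54,48],x=119.5))
```

```text
t 33.875 tcpL [119.15  52.92 146.8 ] corner [119.12  42.96 142.13] r 75.53791667647175 phi -34.65868112928027 F [-0.29 -0.09  0.54] Flamp [-0.3, -0.02, 0.54] op -0.002481695963256675 tilt 25.079182925081785
[{"x": 17.1, "y": 0.4, "z": 15.5, "rx": -0.2, "ry": -0.1, "rz": -0.1, "gripper": 1}, {"x": 0.8, "y": 0.0, "z": 6.2, "rx": 0.0, "ry": 0.0, "rz": 0.0, "gripper": 1}]
```

View pics/sc16.png

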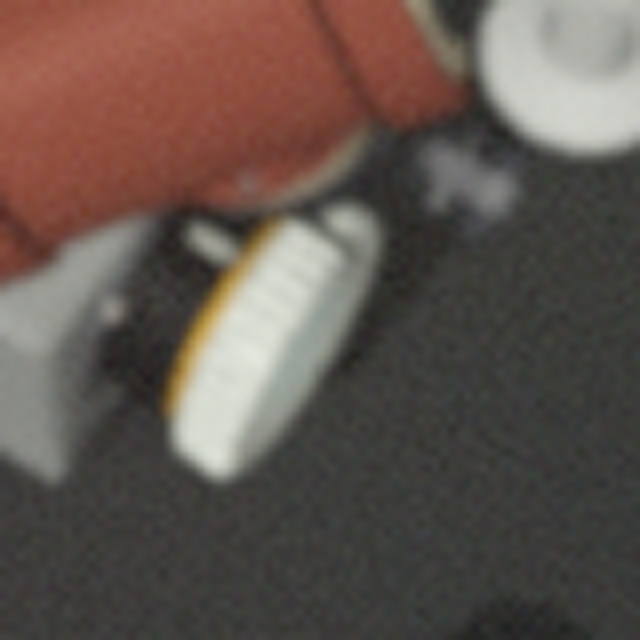

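The mark has reappeared at crop (330,220), about -38° before the line. I'll repeat this same short stroke of about 25°, then measure.

Emit:
send_rows:
  increments:
    - {"x":17.1,"y":0.3,"z":15.5,"rx":-0.2,"ry":-0.1,"rz":0,"gripper":1}
    - {"x":0.8,"y":0,"z":6.2,"rx":0,"ry":0,"rz":0,"gripper":1}
    - {"x":-0.8,"y":0,"z":5.5,"rx":0,"ry":0,"rz":0,"gripper":1}
    - {"x":-3.1,"y":0,"z":3.5,"rx":0,"ry":0,"rz":0,"gripper":1}
    - {"x":-3.1,"y":0,"z":3.3,"rx":0,"ry":0,"rz":0,"gripper":1}

```text
time_s: 34.5
tcp_pos: [529.3, -42.2, 123.0]
tool_rot: [[-0.105, 0.971, 0.216], [0.426, 0.24, -0.873], [-0.899, 0.0, -0.438]]
force: [-2.2, 3.0, 3.6]
opening: 0.001
```

Run:
```python
from h import *
st()
```

```text
t 34.5 tcpL [119.64  29.06 123.01] corner [119.66  19.17 118.19] r 42.733416368625214 phi -26.660276179960416 F [-2.15  3.03  3.63] Flamp [-1.37, 3.45, 3.63] op 0.001190259385229373 tilt 25.9974973838661
```

Emit:
send_rows:
  increments:
    - {"x":-3.2,"y":0,"z":3.4,"rx":0,"ry":-0.8,"rz":0,"gripper":1}
    - {"x":-2.9,"y":0,"z":3.6,"rx":0,"ry":0,"rz":0,"gripper":1}

```text
time_s: 34.75
tcp_pos: [531.8, -51.3, 126.4]
tool_rot: [[-0.103, 0.971, 0.217], [0.416, 0.24, -0.877], [-0.904, 0.0, -0.428]]
force: [-1.9, 1.6, 2.6]
opening: -0.0
```

Run:
```python
from h import *
st()
```

```text
t 34.75 tcpL [119.95  19.66 126.42] corner [119.97   9.72 121.71] r 42.83117991982988 phi -13.115938098955809 F [-1.85  1.62  2.64] Flamp [-1.41, 2.02, 2.64] op -0.00021419244585730394 tilt 25.354825483039573
```

Emit:
send_rows:
  increments:
    - {"x":-6,"y":0,"z":-10,"rx":0,"ry":0,"rz":0,"gripper":1}
    - {"x":3,"y":-1,"z":-25,"rx":0,"ry":0,"rz":0,"gripper":1}
    - {"x":2,"y":0,"z":-6,"rx":0,"ry":0,"rz":0,"gripper":1}

```text
time_s: 35.12
tcp_pos: [521.8, -15.4, 145.2]
tool_rot: [[-0.101, 0.971, 0.215], [0.414, 0.238, -0.879], [-0.904, -0.0, -0.427]]
force: [-0.5, 0.8, -0.1]
opening: -0.001
```

Run:
```python
from h import *
cv2.imwrite("pics/scene16.png",bot.get_image("scene")[:,:,::-1])
crop("pics/scene16.png","pics/sc17.png",290,185,370,265,8)
st()
plan(arc([-42,-40],[54,48],x=119.5))
```

```text
t 35.175 tcpL [118.78  57.21 145.11] corner [118.78  47.26 140.42] r 76.70517536789184 phi -38.03245779929784 F [ 0.45 -0.14 -0.03] Flamp [0.4, -0.25, -0.03] op 0.0019370047324318385 tilt 25.27259217916064
[{"x": 13.6, "y": 0.7, "z": 18.7, "rx": -0.0, "ry": -0.3, "rz": 0.0, "gripper": 1}, {"x": 0.8, "y": 0.0, "z": 6.2, "rx": 0.0, "ry": 0.0, "rz": 0.0, "gripper": 1}]
```

View pics/sc17.png

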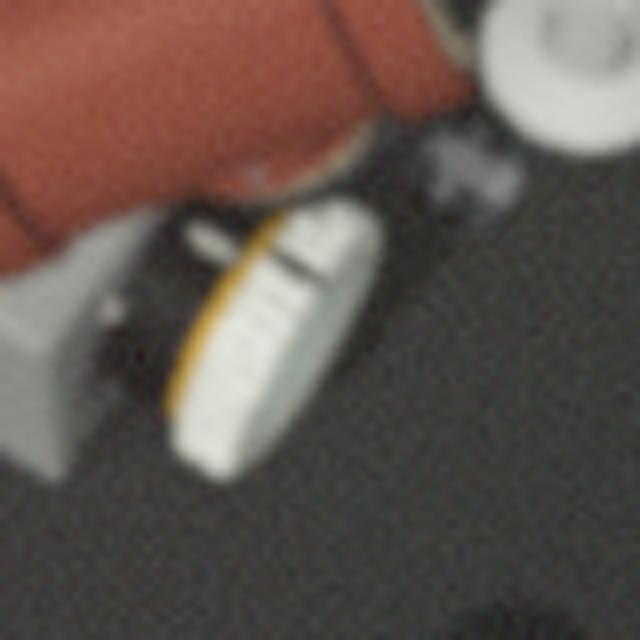

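```bash
cat >> h.py <<'E'
def prof(png,r,xs,lo,hi,sign,zc=80.):
    g=cv2.cvtColor(cv2.imread(png),cv2.COLOR_BGR2GRAY).astype(np.float32);g=cv2.GaussianBlur(g,(0,0),.6)
    a=np.arange(lo,hi,.5);acc=[]
    for x in xs:
        q=proj("scene",[lw(C(t,r,x)) for t in a]).astype(np.float32)
        acc.append(cv2.remap(g,q[:,0:1],q[:,1:2],cv2.INTER_CUBIC)[:,0])
    v=sign*np.mean(acc,0);base=np.median(v);k=v.argmax();m=abs(a-a[k])<=7
    w=np.clip(v[m]-base-.3*(v[k]-base),0,None);return (a[m]*w).sum()/w.sum(),v[k]-base
E
python3 - <<'E'
from h import *
for i,lo,hi in((0,0,40),(5,30,70),(9,-15,30),(15,-55,-15),(16,-30,25)):
    p=f"pics/scene{i}.png";e=0 if i==0 else (2 if i==9 else 4)
    print(i,prof(p,46,np.arange(112,122,1)+e,lo,hi,-1),prof(p,40,np.arange(91,101,1),-20,16,1))
E
```

```text
0 (np.float64(17.71555807797396), np.float32(63.48291)) (np.float64(-1.445951730651353), np.float32(78.14557))
5 (np.float64(51.43371444460984), np.float32(58.440536)) (np.float64(-1.435232514750649), np.float32(77.45771))
9 (np.float64(7.745622236260933), np.float32(67.96033)) (np.float64(-1.4093317609844649), np.float32(77.79816))
15 (np.float64(-33.238544888131585), np.float32(20.956085)) (np.float64(-1.3850948218576424), np.float32(78.441505))
16 (np.float64(-8.014990773031213), np.float32(71.8969)) (np.float64(-1.3964499923332028), np.float32(77.730965))
```

The ring is at about -6.7° from two turns, and the white line hasn't moved. For the final small push I'll come in radially at φ=-18 and then move tangentially in small steps.

Run:
```python
from h import *
plan(arc([-20,-18,-18,-18,-18],[62,52,47,45,44],x=119.8))
```

```text
[{"x": -9.1, "y": 1.0, "z": 24.5, "rx": -0.0, "ry": -0.3, "rz": 0.0, "gripper": 1}, {"x": 5.8, "y": -0.0, "z": 8.4, "rx": 0.0, "ry": 0.0, "rz": 0.0, "gripper": 1}, {"x": 3.7, "y": 0.0, "z": 3.4, "rx": 0.0, "ry": 0.0, "rz": 0.0, "gripper": 1}, {"x": 1.5, "y": 0.0, "z": 1.4, "rx": 0.0, "ry": 0.0, "rz": 0.0, "gripper": 1}, {"x": 0.7, "y": -0.0, "z": 0.7, "rx": 0.0, "ry": 0.0, "rz": 0.0, "gripper": 1}]
```

Emit:
send_rows:
  increments:
    - {"x":-9.1,"y":1,"z":24.5,"rx":0,"ry":-0.3,"rz":0,"gripper":1}
    - {"x":5.8,"y":0,"z":8.4,"rx":0,"ry":0,"rz":0,"gripper":1}
    - {"x":3,"y":0,"z":2.8,"rx":0,"ry":0,"rz":0,"gripper":1}
    - {"x":0,"y":0,"z":0,"rx":0,"ry":0,"rz":0,"gripper":1}

```text
time_s: 35.67
tcp_pos: [530.4, -48.4, 128.0]
tool_rot: [[-0.102, 0.971, 0.215], [0.409, 0.238, -0.881], [-0.907, -0.002, -0.422]]
force: [-0.6, -0.0, -0.4]
opening: 0.0
```

Run:
```python
from h import *
st()
plan(arc([-18,-18,-18],[46,44.5,43.5],x=119.8))
```

```text
t 35.675 tcpL [119.26  22.78 127.97] corner [119.24  12.81 123.33] r 45.18408578257542 phi -16.465351770555845 F [-0.6  -0.04 -0.4 ] Flamp [-0.59, 0.11, -0.4] op 8.690738074250461e-05 tilt 24.95354413451412
[{"x": 0.2, "y": 0.5, "z": -1.5, "rx": -0.1, "ry": 0.0, "rz": 0.1, "gripper": 1}, {"x": 1.1, "y": -0.0, "z": 1.0, "rx": 0.0, "ry": 0.0, "rz": 0.0, "gripper": 1}, {"x": 0.7, "y": 0.0, "z": 0.7, "rx": 0.0, "ry": 0.0, "rz": 0.0, "gripper": 1}]
```

Emit:
send_rows:
  increments:
    - {"x":0.9,"y":0.3,"z":0.3,"rx":0,"ry":0,"rz":0,"gripper":1}
    - {"x":0.6,"y":0,"z":0.5,"rx":0,"ry":0,"rz":0,"gripper":1}

```text
time_s: 35.92
tcp_pos: [530.7, -48.3, 126.5]
tool_rot: [[-0.102, 0.971, 0.215], [0.41, 0.238, -0.88], [-0.906, -0.002, -0.423]]
force: [-1.0, 0.7, 3.9]
opening: -0.001
```

Run:
```python
from h import *
st()
```

```text
t 35.925 tcpL [119.6   22.87 126.53] corner [119.58  12.9  121.88] r 43.82570590850357 phi -17.12504676484311 F [-0.97  0.7   3.88] Flamp [-0.77, 0.91, 3.88] op -0.0009069377565983692 tilt 25.000719252486647
```

Emit:
send_rows:
  increments:
    - {"x":-1.3,"y":0,"z":1.8,"rx":0,"ry":0,"rz":0,"gripper":1}
    - {"x":-1.3,"y":0,"z":1.8,"rx":0,"ry":0,"rz":0,"gripper":1}

```text
time_s: 36.17
tcp_pos: [531.6, -51.8, 127.7]
tool_rot: [[-0.103, 0.971, 0.216], [0.411, 0.239, -0.88], [-0.906, -0.002, -0.424]]
force: [-0.7, 1.0, 1.1]
opening: 0.001
```

Run:
```python
from h import *
st()
```

```text
t 36.175 tcpL [119.58  19.19 127.75] corner [119.58   9.22 123.09] r 44.064203140076245 phi -12.08250706631303 F [-0.66  1.02  1.08] Flamp [-0.4, 1.14, 1.08] op 0.0011943121119101327 tilt 25.07079182268285
```

Emit:
send_rows:
  increments:
    - {"x":-8,"y":0,"z":-7,"rx":0,"ry":0,"rz":0,"gripper":1}
    - {"x":0,"y":0,"z":-28,"rx":0,"ry":0,"rz":0,"gripper":1}
    - {"x":4,"y":0,"z":-6,"rx":0,"ry":0,"rz":0,"gripper":1}

```text
time_s: 36.55
tcp_pos: [523.9, -17.8, 150.3]
tool_rot: [[-0.1, 0.971, 0.215], [0.409, 0.237, -0.881], [-0.907, -0.0, -0.421]]
force: [-0.1, -0.7, 0.7]
opening: 0.001
```

Run:
```python
from h import *
cv2.imwrite("pics/scene17.png",bot.get_image("scene")[:,:,::-1])
crop("pics/scene17.png","pics/sc18.png",290,185,370,265,8)
st()
p="pics/scene17.png"
print(prof(p,46,np.arange(112,122,1)+4,-30,30,-1),prof(p,40,np.arange(91,101,1),-20,16,1))
plan(arc([-20,-18,-18],[62,52,47],x=119.8))
```

```text
t 36.6 tcpL [119.86  54.54 149.61] corner [119.84  44.57 144.97] r 78.78721845969059 phi -34.447758429716615 F [-0.68  1.09 -0.56] Flamp [-0.4, 1.22, -0.56] op -0.0005036663397603225 tilt 24.965794821357687
(np.float64(-3.919672557133999), np.float32(70.87535)) (np.float64(-1.4382828285212568), np.float32(79.4544))
[{"x": -3.8, "y": -0.0, "z": 24.0, "rx": -0.1, "ry": 0.0, "rz": 0.0, "gripper": 1}, {"x": 5.8, "y": -0.0, "z": 8.4, "rx": 0.0, "ry": 0.0, "rz": 0.0, "gripper": 1}, {"x": 3.7, "y": 0.0, "z": 3.4, "rx": 0.0, "ry": 0.0, "rz": 0.0, "gripper": 1}]
```

View pics/sc18.png

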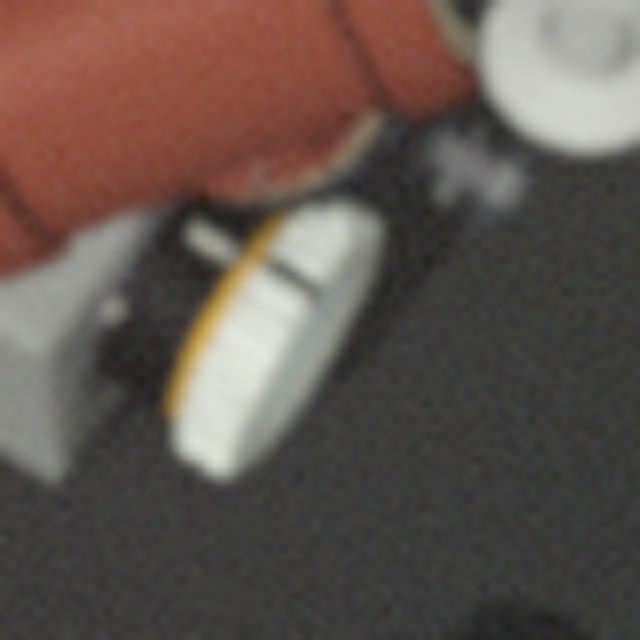

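The ring is at about -2.6° from the absolute two-turn mark. It started about 19° past the line, so "by two turns" counted from its start would put the mark at +19°. I'll aim for roughly +10°, which is close to two turns on either reading.

Emit:
send_rows:
  increments:
    - {"x":-3.8,"y":0,"z":24,"rx":0,"ry":0,"rz":0,"gripper":1}
    - {"x":5.8,"y":0,"z":8.4,"rx":0,"ry":0,"rz":0,"gripper":1}
    - {"x":3,"y":0,"z":2.2,"rx":0,"ry":0,"rz":0,"gripper":1}
    - {"x":0,"y":0,"z":0,"rx":0,"ry":0,"rz":0,"gripper":1}
    - {"x":0.8,"y":0,"z":0.3,"rx":0,"ry":0,"rz":0,"gripper":1}

```text
time_s: 37.22
tcp_pos: [530.3, -49.1, 126.5]
tool_rot: [[-0.103, 0.972, 0.212], [0.41, 0.236, -0.881], [-0.906, -0.003, -0.423]]
force: [0.1, -1.0, 3.7]
opening: 0.002
```

Run:
```python
from h import *
st()
```

```text
t 37.225 tcpL [119.04  22.14 126.51] corner [118.99  12.17 121.86] r 43.59085543321542 phi -16.21205975489108 F [ 0.05 -1.02  3.67] Flamp [-0.19, -1.01, 3.67] op 0.0018605831823572995 tilt 25.001125026085692
```

Emit:
send_rows:
  increments:
    - {"x":-1.3,"y":0.2,"z":1.9,"rx":0,"ry":0,"rz":0,"gripper":1}
    - {"x":-1.3,"y":0,"z":1.9,"rx":0,"ry":0,"rz":0,"gripper":1}
    - {"x":-1.1,"y":0,"z":2,"rx":0,"ry":0,"rz":0,"gripper":1}
    - {"x":-1.1,"y":0,"z":2,"rx":0,"ry":0,"rz":0,"gripper":1}

```text
time_s: 37.72
tcp_pos: [532.7, -57.2, 128.5]
tool_rot: [[-0.103, 0.971, 0.214], [0.411, 0.237, -0.88], [-0.906, -0.003, -0.424]]
force: [0.3, 1.2, 0.5]
opening: 0.001
```

Run:
```python
from h import *
st()
```

```text
t 37.725 tcpL [119.44  13.66 128.52] corner [119.41   3.7  123.86] r 44.016668234617825 phi -4.818134584197081 F [0.28 1.23 0.5 ] Flamp [0.56, 1.13, 0.5] op 0.0010579347226904968 tilt 25.077627028169807
```

Emit:
send_rows:
  increments:
    - {"x":-8,"y":0,"z":-6,"rx":0,"ry":0,"rz":0,"gripper":1}
    - {"x":0,"y":0,"z":-28,"rx":0,"ry":0,"rz":0,"gripper":1}
    - {"x":4,"y":0,"z":-10,"rx":0,"ry":0,"rz":0,"gripper":1}

```text
time_s: 38.1
tcp_pos: [524.4, -20.8, 152.3]
tool_rot: [[-0.1, 0.972, 0.212], [0.409, 0.235, -0.882], [-0.907, -0.002, -0.421]]
force: [0.2, -0.1, -0.0]
opening: 0.002
```

Run:
```python
from h import *
cv2.imwrite("pics/scene18.png",bot.get_image("scene")[:,:,::-1])
st()
p="pics/scene18.png"
print(prof(p,46,np.arange(112,122,1)+4,-30,40,-1),prof(p,40,np.arange(91,101,1),-20,16,1))
plan(arc([-20,-18,-18],[62,52,47],x=119.8))
```

```text
t 38.15 tcpL [119.79  51.94 151.85] corner [119.75  41.97 147.2 ] r 79.23041455147188 phi -31.989187044654333 F [ 0.3   0.71 -0.45] Flamp [0.46, 0.61, -0.45] op -0.002502008294738324 tilt 24.990947443296978
(np.float64(4.501181093213156), np.float32(66.178116)) (np.float64(-1.3820886622971635), np.float32(78.64873))
[{"x": -0.7, "y": 0.1, "z": 22.6, "rx": -0.2, "ry": 0.0, "rz": 0.1, "gripper": 1}, {"x": 5.8, "y": -0.0, "z": 8.4, "rx": 0.0, "ry": 0.0, "rz": 0.0, "gripper": 1}, {"x": 3.7, "y": 0.0, "z": 3.4, "rx": 0.0, "ry": 0.0, "rz": 0.0, "gripper": 1}]
```

Now at 720° + 5.9°. One more small nudge of about 4°.

Emit:
send_rows:
  increments:
    - {"x":-0.7,"y":0,"z":22.6,"rx":0,"ry":0,"rz":0,"gripper":1}
    - {"x":5.8,"y":0,"z":8.4,"rx":0,"ry":0,"rz":0,"gripper":1}
    - {"x":3,"y":0,"z":2.2,"rx":0,"ry":0,"rz":0,"gripper":1}
    - {"x":0,"y":0,"z":0,"rx":0,"ry":0,"rz":0,"gripper":1}
    - {"x":0.8,"y":0,"z":0.3,"rx":0,"ry":0,"rz":0,"gripper":1}

```text
time_s: 38.78
tcp_pos: [530.1, -48.8, 126.5]
tool_rot: [[-0.103, 0.972, 0.21], [0.41, 0.234, -0.881], [-0.906, -0.005, -0.423]]
force: [-0.6, -0.6, 4.3]
opening: 0.002
```

Run:
```python
from h import *
st()
```

```text
t 38.775 tcpL [118.92  22.47 126.51] corner [118.86  12.51 121.86] r 43.68680953127188 phi -16.634722209261792 F [-0.61 -0.63  4.3 ] Flamp [-0.74, -0.47, 4.3] op 0.0015728748144639888 tilt 25.017005739210457
```

Emit:
send_rows:
  increments:
    - {"x":-1.3,"y":0.2,"z":1.9,"rx":0,"ry":0,"rz":0,"gripper":1}
    - {"x":-1.3,"y":0,"z":1.9,"rx":0,"ry":0,"rz":0,"gripper":1}

```text
time_s: 39.02
tcp_pos: [531.4, -52.6, 127.9]
tool_rot: [[-0.103, 0.972, 0.211], [0.411, 0.235, -0.881], [-0.906, -0.004, -0.424]]
force: [-0.2, 1.1, 1.1]
opening: -0.002
```

Emit:
send_rows:
  increments:
    - {"x":-8,"y":0,"z":-6,"rx":0,"ry":0,"rz":0,"gripper":1}
    - {"x":0,"y":0,"z":-28,"rx":0,"ry":0,"rz":0,"gripper":1}
    - {"x":0,"y":0,"z":-10,"rx":0,"ry":0,"rz":0,"gripper":1}

```text
time_s: 39.4
tcp_pos: [523.4, -17.3, 155.5]
tool_rot: [[-0.101, 0.972, 0.21], [0.41, 0.234, -0.882], [-0.907, -0.003, -0.422]]
force: [0.4, 0.2, 0.0]
opening: -0.003
```

Run:
```python
from h import *
cv2.imwrite("pics/scene19.png",bot.get_image("scene")[:,:,::-1])
st()
p="pics/scene19.png"
print(prof(p,46,np.arange(112,122,1)+4,-30,40,-1),prof(p,40,np.arange(91,101,1),-20,16,1))
```

```text
t 39.45 tcpL [120.07  55.06 155.86] corner [120.01  45.09 151.21] r 84.28547932812185 phi -32.3391899210403 F [-0.12  1.17  0.58] Flamp [0.16, 1.16, 0.58] op -0.00038758371162723863 tilt 24.977355722238308
(np.float64(7.057208629455561), np.float32(60.89453)) (np.float64(-1.3615784204034391), np.float32(79.699326))
```

The ring is now at about 720° + 8.4°, midway between the two readings. I'll lift clear and do a final check.

Emit:
send_rows:
  increments:
    - {"x":-35,"y":0,"z":0,"rx":0,"ry":0,"rz":0,"gripper":1}
    - {"x":-50,"y":0,"z":0,"rx":0,"ry":0,"rz":0,"gripper":1}
    - {"x":-40,"y":0,"z":-10,"rx":0,"ry":0,"rz":0,"gripper":1}
    - {"x":0,"y":0,"z":0,"rx":0,"ry":0,"rz":0,"gripper":1}
    - {"x":0,"y":0,"z":0,"rx":0,"ry":0,"rz":0,"gripper":1}

```text
time_s: 40.08
tcp_pos: [533.7, -61.6, 274.9]
tool_rot: [[-0.103, 0.972, 0.21], [0.408, 0.234, -0.883], [-0.907, -0.005, -0.421]]
force: [0.6, -0.2, -0.4]
opening: 0.004
```

Run:
```python
from h import *
cv2.imwrite("pics/scene20.png",bot.get_image("scene")[:,:,::-1])
st()
p="pics/scene20.png"
print(prof(p,46,np.arange(112,122,1)+4,-30,40,-1),prof(p,40,np.arange(91,101,1),-20,16,1))
a=cv2.imread("pics/scene0.png").astype(int);b=cv2.imread(p).astype(int)
d=cv2.GaussianBlur(np.abs(a-b).sum(2).astype(np.float32),(0,0),1)
for nm,(x0,y0,x1,y1) in dict(screwdriver=(238,255,315,305),case=(335,260,365,292),cyl=(345,145,385,208),lamptop=(247,165,325,245)).items():print(nm,(d[y0:y1,x0:x1]>60).sum())
```

```text
t 40.125 tcpL [119.43   9.26 275.15] corner [119.36  -0.72 270.52] r 190.52172832884176 phi 0.21739951809446903 F [0.6  0.19 0.56] Flamp [0.62, 0.04, 0.56] op -0.0003104359978470405 tilt 24.86700249991227
(np.float64(7.037920675165161), np.float32(60.941315)) (np.float64(-1.3929651959738372), np.float32(78.20629))
screwdriver 0
case 0
cyl 46
lamptop 3160
```

View pics/scene20.png

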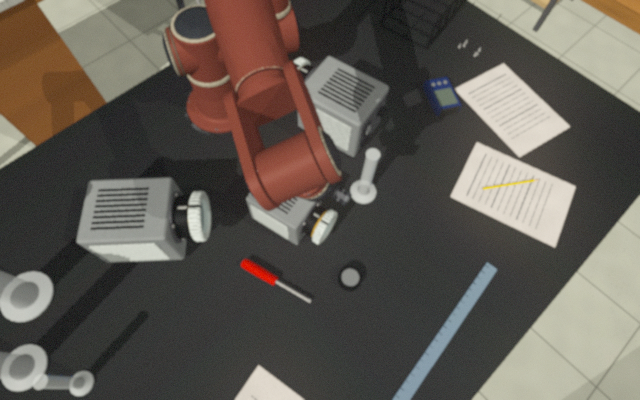

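The arm is clear of everything. The ring at (324,226) shows its mark just past the line, the lamp's white line is where it started, and the screwdriver, case and cylinder haven't moved. I'm handing the job in.

Run:
```python
from cell import bot
print(bot.close_job(),bot.sense()["time_s"])
```

```text
the job is handed in; nothing more can be done
the job is handed in; nothing more can be done
```

I loosened the ring by about two turns with repeated light fingertip strokes and handed the job in at about 40 s, well under the 72 s limit. The arm was clear of everything at hand-in.

- **Ring position:** the mark passed the white line twice and ended about 8° past it, so the ring stands at about 728°, give or take 2°.
- **Which two turns:** the ring started about 19° past the line. I aimed between two turns from tight (720°) and two turns from that start (739°). It ended about 8° over the first and 11° short of the second.
- **Forces:** every reading I took stayed under about 9 N, mostly 2 to 6 N. I read force only at the end of each move, so short peaks in between were not seen.
- **Lamp:** its white line reads the same angle as at the start, within 0.1°, so it was not turned or tipped.
- **Bystanders:** the screwdriver and lens case are unchanged between the first and last pictures. The cylinder region differs by 46 pixels, which I put down to the gripper in front of it and its shadow. By eye its foot has not moved.
- **Weak strokes:** three strokes partly or wholly missed the rim and were made up afterwards, using the mark as the measure.

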